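# Drive out the hinge pin of the engraver's swing bracket

### The job

Put the green catch tray flat on the bench under the hole of the hinge bracket, then take the red-handled punch from the tool stand and drive the brass hinge pin down and out through the hole so that it drops into the tray. Do not touch the pin with the gripper or let it land on the bench. Put the punch back upright in its hole of the stand, down to its collar, leave the pin lying in the tray, and leave the other things where they are.

Things in the scene. Friction and masses are not known exactly. Their poses are not given: they have to be found in the camera images.
- bracket: Fixed hinge bracket, origin on the bench under the hole axis, z up, yaw within 0.3 rad. Dark steel block 44 x 44 mm, z 70 to 110 mm, overhanging free space open to -x, +y and -y. Behind: grey column x 67 to 107, 60 wide (y), 112 mm high; foot plate x 67 to 127, 90 wide, 12 mm high. A swing arm at z 84 to 105 mm leads to +x +y, to a round work rest at x 98, y 108, radius 34 mm.
- hole_top (a point): Centre of the mouth of the straight vertical through-hole, on the block's upper face 110 mm above the bench; z up. The hole is 13 mm in diameter, with a 3 mm countersink at the top.
- hole_bottom (a point): Centre of the hole on the block's underside, 70 mm above the bench; z up. A spring plunger in the bore, 12 mm above this, grips the pin; it noses at most 2 mm into the bore and lets the punch pass.
- pin: Brass hinge pin, 12 mm diameter, 36 mm long, 34 g; origin at its centre, z along it. At the start it is held in the hole, its top 4 mm below the block's upper face, its lower end about flush with the underside. It resists a push with some 3 to 12 N until its top has passed the plunger (punch tip about 28 mm below the block's upper face); then it falls freely.
- tray: Loose green catch tray, 160 g, open-topped, 84 x 84 mm, 22 mm high, walls and floor 4 mm. Origin at the centre of its underside, z up. A strip 24 mm wide, 6 mm high leads along -x to an upright black tab, 30 (x) by 12 mm (y), 5 to 50 mm high, centred at x = -120 mm. Starts flat on the bench between bracket and stand, tab towards the robot (yaw within 0.35 rad).
- tray_tab (a point): Centre of the tab, 32 mm above the tray's underside: a place to pinch it from above, across the tray's y.
- tray_middle (a point): Centre of the tray's inner floor, 4 mm above its underside.
- stand: Fixed wooden tool stand, 60 (x) by 170 (y), 60 mm high; origin at the centre of its underside. Three vertical through-holes, 14 mm diameter with 2 mm countersinks, at x = 0, y = -55, 0, +55 mm hold punch, graver and scriber in any order. Bracket and stand are on opposite sides of the tray, either way round.
- punch: Pin punch, red square handle, 75 to 130 g. Origin at its flat tip, z from tip to handle. Steel shank 8 mm diameter, z 0 to 50; collar 24 mm diameter, z 50 to 56; handle 16 x 16 mm (sides along x and y), z 56 to 116, thin cap to 118 mm. Starts upright in a hole of the stand, collar resting on the stand's top, tip 10 mm above the bench, its sides about parallel to the stand's.
- punch_grip (a point): Middle of the punch's red handle, 88 mm above its tip: a place to grip it.
- graver: Bystander in the stand: graver with a dark wooden mushroom handle, 24 mm diameter, its top 104 mm above its tip; origin at the tip. Shank and collar as the punch's.
- scriber: Bystander in the stand: scriber with a slim round blue handle, 12 mm diameter, its top 108 mm above its tip; origin at the tip. Shank and collar as the punch's.
- tin1: Bystander: round aluminium tin, 64 mm diameter, 30 mm high, beyond the tray. Origin at its underside.
- oilstone: Bystander: grey sharpening stone on a dark wooden block, 60 x 150 x 36 mm, beyond the tray. Origin at its underside.
- pot: Bystander: small white round pot with a pale lid, 60 mm diameter, 35 mm high, near the robot's right. Origin at its underside.

How it is judged:
By the outcome, as a careful person would: the job done as asked, in the order asked, and still so for the second after the job is handed in, with the robot touching nothing.
It also fails if it takes over 69 s, if anything falls off the work surface, if the arm or the gripper's body presses on something with over 40 N, if the wrist force passes 120 N, or if a joint passes its speed limit or range.

### The arm

A 6-joint arm with a two-finger parallel gripper is mounted at the origin on the work surface. World frame = base frame: x ahead of the robot, y to its left, z up, the work surface at z = 0. Lengths are in mm, angles in rad, forces in N, time in s.
With the tool pointing down it reaches from about 350 to 775 mm from the base axis. Payload 7.3 kg.
Tool frame: the origin (TCP) lies at the very end of the fingers, on their centre line; the grasp point (between the pads) lies 19 mm behind it; x points along the fingers, y is the direction in which the jaws open and shut, and the axes are right-handed (so a half turn about x gives the same grasp; the last joint's range is limited). The gripper opens to 92 mm and grips with 3 to 60 N. Pads are 19 mm wide; open, the fingers measure 130 mm over their backs; the gripper's body (75 mm by 190 mm) begins 47 mm behind the grasp point.
Start: joints at [-1.343, 0.342, 1.524, -0, 1.275, -0.146], TCP at [191.73, -488.758, 226.741] pointing down, gripper open.
Joint ranges: [-2.53, 2.53], [-0.77, 2.02], [0.04, 2.7], [-1, 4.14], [0.28, 2.66], [-3.11, 3.11]. Speed limits (rad/s): [2.57, 2.57, 3.14, 3.14, 3.14, 3.14].

### API

Orientations are given as [roll, pitch, yaw] about the fixed x, y, z axes, in that order (R = Rz(yaw) Ry(pitch) Rx(roll)).
In Python, from plant import sensors, capture, bot gives the robot as it stands.
- The arm moves only by the shell command python3 -m crank 'ROWS' [OPENING]. ROWS is JSON, a list of rows, each an object of numbers: "dx", "dy", "dz": the shift along the tool's x, y, z in cm; "spin": the turn about the tool's x in rad. A call has 1 to 20 rows; each row is the pose to reach, as a shift and turn from the pose commanded when the call began, along the tool's axes at that moment; what a row does not reach only later rows make up. A row lasts 1/12 s, in which the tool goes at most 41.7 mm and 7.16 degrees, less where a joint would pass 70% of its speed; a pose out of reach is approached as far as the arm can. A call with a gripper value outside its range is refused whole. OPENING is the opening in per cent of the stroke, from 0 (shut) to 100 (fully open), set as the call begins (- or left out, the last holds). The fingers move at their own pace and stop on an object; the grip force is fixed at half the most. Time passes only in rows, so rows that repeat a pose let the fingers close. It gives the time, the measured TCP pose, the force and the opening at its end, in the units of the state.
- sensors.get_obs(): the state, without advancing time (a new reading comes with each control period).
- capture(name): name is "side" or "top" or "wrist"; returns a dict with "frame" (420x560x3 uint8, blue, green, red), "vfov" (degrees; the focal length in pixels is half the picture's height over the tangent of half this angle, whatever the lens; pixels are square), "cx", "cy" (the principal point, pixels), "view" (4x4, takes a point from world to camera coordinates); the wrist camera has in their place "mount" (4x4, takes a point from camera to tool coordinates, whose origin is the TCP and whose axes are the tool frame's). Camera axes: x right, y down, z forward; pixel columns grow to the right and rows downward; lengths in mm; the calibration is good to about 2 mm. The wrist camera is an equidistant fisheye: a pixel r from the principal point sees the ray r / f radians off the axis. A picture is of the moment at which its call begins: read the wrist's pose just before it. There is no depth.
- bot.close_job(): hands the job in, once; it reports no verdict.
The state is a dict: "time": time; "joint_positions": joint angles; "dq": joint speeds; "tau": joint torques, N m; "tool_pos": TCP position; "tcp_rot": TCP orientation; "contact_force": force on the tool from outside, world axes, zero at the start; "moment": the same for the moment, N m; "grip_width": finger opening in mm.
Only numpy, scipy, OpenCV 4.12 (cv2) and the standard library are available. Lean on these libraries where they do the work, as an engineer would, in place of code of your own. Each camera call takes 0.05 s, during which the arm holds its last target.

## Working session

There is one attempt and no reset: what is moved stays moved. The work goes in short steps, Python scripts to look and compute and a shell command to move; the robot and the scene stay as the last step left them, time stands still between calls to the robot, and variables do not carry over. Pictures are saved under pics/ and viewed, and the job is handed in when it is done.

```bash
ls; mkdir -p pics
python3 - <<'E'
from plant import sensors, capture, bot
import cv2
o=sensors.get_obs(); print(o)
for n in ["side","top","wrist"]:
    c=capture(n); cv2.imwrite(f"pics/a_{n}.png",c["frame"]); print(n,{k:v for k,v in c.items() if k!="frame"})
E
```

```text
pics
{'time': 0.0, 'joint_positions': array([-1.34301452e+00,  3.42704212e-01,  1.52506586e+00, -2.36759256e-05,
        1.27542628e+00, -1.45988028e-01]), 'dq': array([-0.0005487 ,  0.00050137, -0.00083914,  0.00052802, -0.00126969,
       -0.0005342 ]), 'tau': array([-1.09617954e-04, -4.31239200e+01, -2.44225895e+01,  7.18197436e-02,
        5.60576341e-02, -1.19292654e-04]), 'tool_pos': array([ 191.61128216, -488.3114263 ,  226.03754638]), 'tcp_rot': array([-1.70266822,  1.56919247,  1.81270117]), 'contact_force': array([-0.11563154, -1.0007899 , -0.66369783]), 'moment': array([-0.03589352,  0.0681523 ,  0.03246674]), 'grip_width': 91.692355401272}
side {'vfov': 44.22574146509929, 'cx': 281.51388458365744, 'cy': 212.07049671820923, 'view': array([[ 8.68850038e-01, -4.94802059e-01, -1.64479253e-02,
        -5.39795127e+02],
       [-2.57725672e-01, -4.23688791e-01, -8.68369326e-01,
         2.06519352e+02],
       [ 4.22702129e-01,  7.58721774e-01, -4.95645215e-01,
         1.35991435e+03],
       [ 0.00000000e+00,  0.00000000e+00,  0.00000000e+00,
         1.00000000e+00]])}
top {
[... 164 characters left out ...]
e+01],
       [-9.81083426e-01,  4.11416204e-04, -1.93584974e-01,
         5.63101223e+02],
       [ 1.93584275e-01,  5.51201988e-03, -9.81068166e-01,
         1.09653083e+03],
       [ 0.00000000e+00,  0.00000000e+00,  0.00000000e+00,
         1.00000000e+00]])}
wrist {'vfov': 65.70646984690485, 'cx': 280.84165962846356, 'cy': 212.04566662500548, 'mount': array([[-7.62507460e-04, -2.89290262e-01,  9.57241121e-01,
        -1.57625270e+02],
       [ 9.99999690e-01, -3.35526485e-05,  7.86427529e-04,
        -8.29156616e-01],
       [-1.95387851e-04,  9.57241424e-01,  2.89290198e-01,
        -7.84507106e+01],
       [ 0.00000000e+00,  0.00000000e+00,  0.00000000e+00,
         1.00000000e+00]])}
```

View pics/a_side.png

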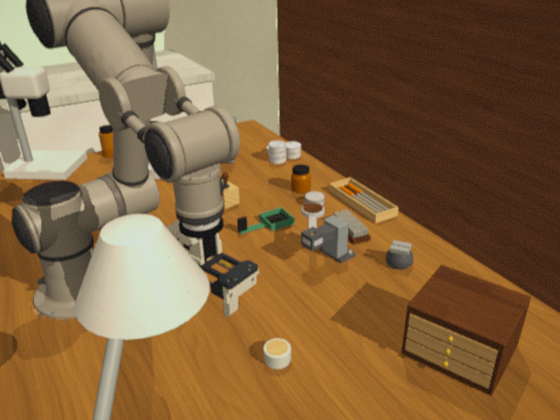

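View pics/a_top.png

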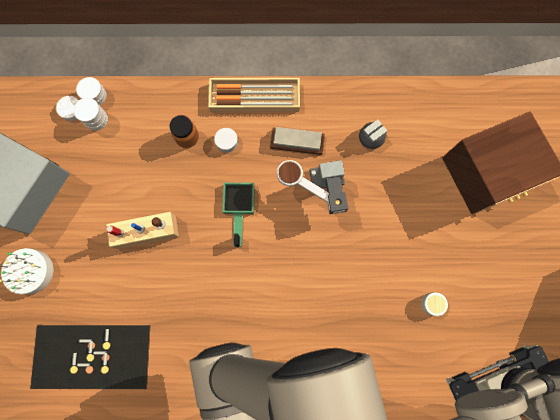

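View pics/a_wrist.png

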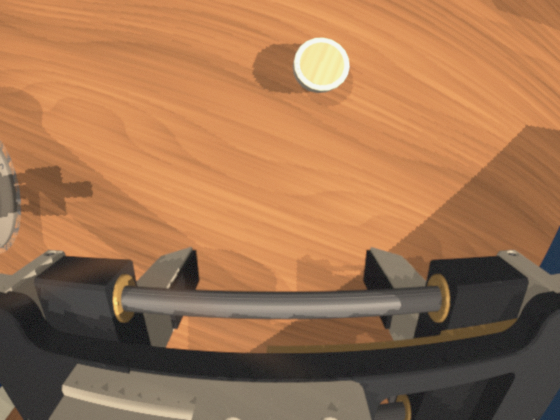

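The top view shows the bracket's block at about (338,202), the tray at (238,200) with its tab at (238,240), and the stand at (142,231). The punch is the leftmost (red) tool, at about (114,230). I'll crop and measure these.

```bash
cat > h.py <<'E'
import numpy as np, cv2
from plant import sensors, capture, bot
from scipy.spatial.transform import Rotation as R
def rot(o): return R.from_euler('xyz',o["tcp_rot"]).as_matrix()
def ray(c,u,v):
    f=210/np.tan(np.radians(c["vfov"]/2)); x,y=u-c["cx"],v-c["cy"]
    if "view" in c:
        V=c["view"]; d=V[:3,:3].T@np.array([x/f,y/f,1]); p=-V[:3,:3].T@V[:3,3]
    else:
        r=np.hypot(x,y); th=r/f; d=np.array([x/r*np.sin(th),y/r*np.sin(th),np.cos(th)]) if r>0 else np.array([0,0,1.])
        M=c["mount"]; T=c["T"]; d=T[:3,:3]@M[:3,:3]@d; p=(T@M)[:3,3]
    return p,d/np.linalg.norm(d)
def plane(c,u,v,z):
    p,d=ray(c,u,v); return p+d*(z-p[2])/d[2]
def proj(c,P):
    f=210/np.tan(np.radians(c["vfov"]/2))
    if "view" in c:
        q=c["view"]@np.r_[P,1]; return np.array([c["cx"]+f*q[0]/q[2],c["cy"]+f*q[1]/q[2]])
    q=np.linalg.inv(c["T"]@c["mount"])@np.r_[P,1]; q=q[:3]; th=np.arctan2(np.hypot(q[0],q[1]),q[2]); s=f*th/np.hypot(q[0],q[1])
    return np.array([c["cx"]+s*q[0],c["cy"]+s*q[1]])
def two(c1,uv1,c2,uv2):
    p,d=ray(c1,*uv1); q,e=ray(c2,*uv2)
    s=np.linalg.lstsq(np.c_[d,-e],q-p,rcond=None)[0]; a,b=p+s[0]*d,q+s[1]*e
    return (a+b)/2,np.linalg.norm(a-b)
def snap(n):
    o=sensors.get_obs(); c=capture(n)
    if n=="wrist":
        T=np.eye(4);T[:3,:3]=rot(o);T[:3,3]=o["tool_pos"];c["T"]=T
    return c
def crop(c,name,x0,y0,w,h,s):
    cv2.imwrite(name,cv2.resize(c["frame"][y0:y0+h,x0:x0+w],None,fx=s,fy=s,interpolation=cv2.INTER_CUBIC))
def mask(c,lo,hi,roi=None):
    m=cv2.inRange(cv2.cvtColor(c["frame"],cv2.COLOR_BGR2HSV),lo,hi)
    if roi: k=np.zeros_like(m);x0,y0,x1,y1=roi;k[y0:y1,x0:x1]=255;m&=k
    return m
def jac(): pass
E
python3 - <<'E'
from h import *
import pickle
c=snap("top"); s=snap("side"); pickle.dump((c,s),open("a.pkl","wb"))
crop(c,"pics/b1.png",95,140,130,110,6); crop(c,"pics/b2.png",215,145,140,110,5.7); crop(s,"pics/b3.png",210,170,160,100,5)
o=sensors.get_obs(); print(rot(o).round(3))
E
```

```text
[[-0.     0.365 -0.931]
 [ 0.001 -0.931 -0.365]
 [-1.    -0.001 -0.   ]]
```

View pics/b1.png

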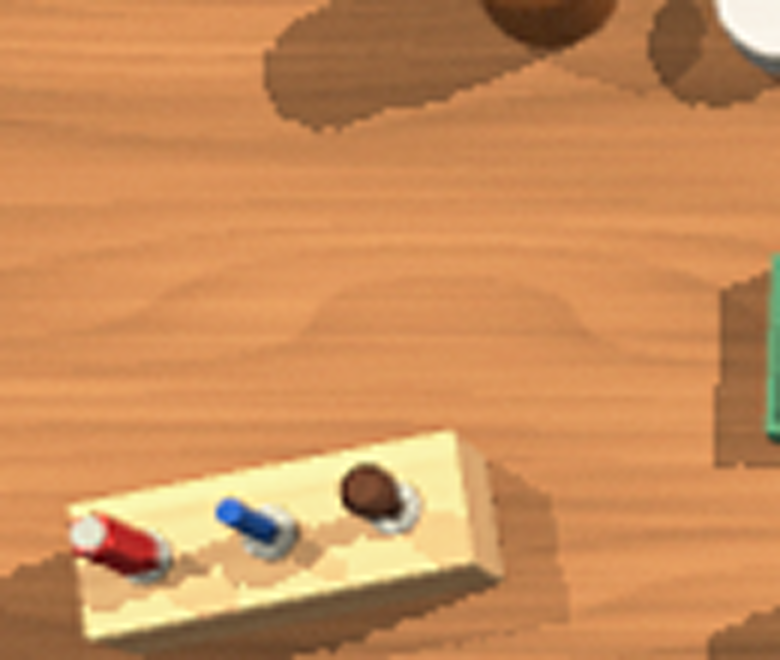

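View pics/b2.png

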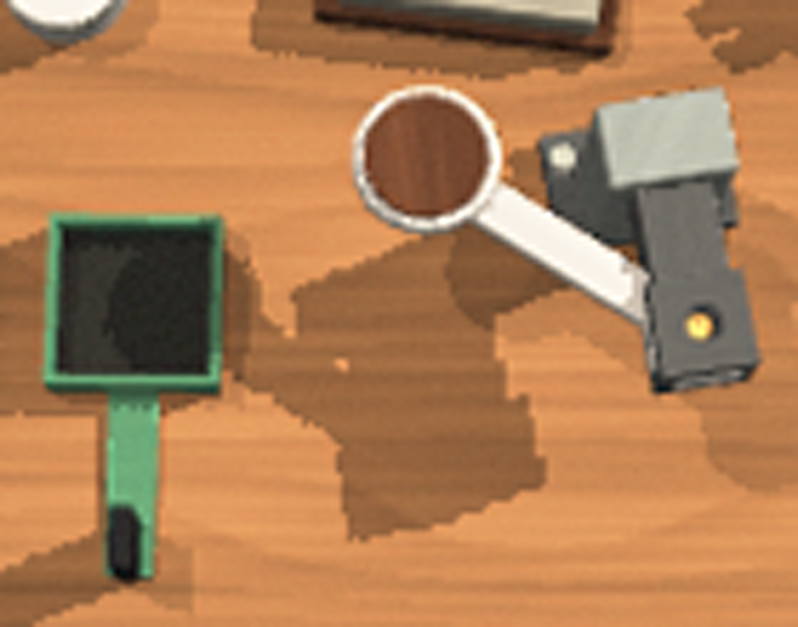

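View pics/b3.png

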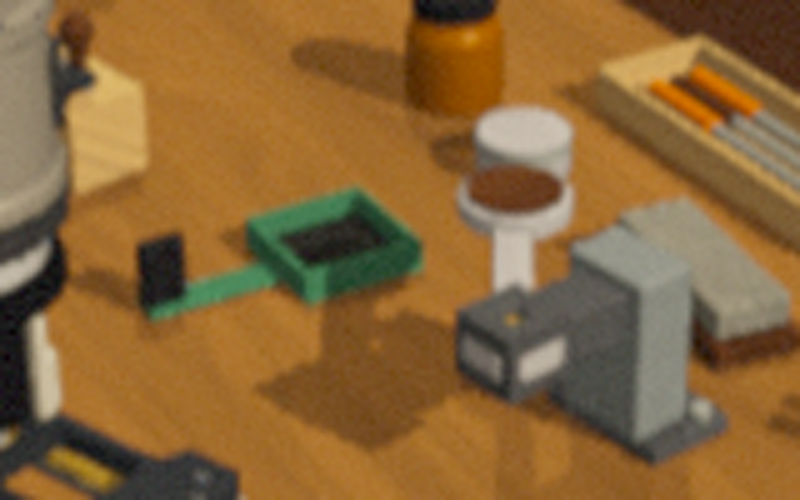

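Run:
```python
from h import *
import pickle
c,s=pickle.load(open("a.pkl","rb"))
B2=lambda x,y:(215+x/5.7-.41,145+y/5.7-.41); B1=lambda x,y:(95+x/6-.42,140+y/6-.42); B3=lambda x,y:(210+x/5-.4,170+y/5-.4)
print("pin/hole 106,110",plane(c,*B2(700,325),106),plane(c,*B2(703,322),110))
print("side pin", two(c,B2(700,325),s,B3(514,318)))
for n,p in dict(TL=(48,217),TR=(222,217),BR=(220,388),BL=(45,388)).items(): print("tray",n,plane(c,*B2(*p),22).round(1))
print("tab top",plane(c,*B2(124,513),50).round(1),plane(c,*B2(124,575),40).round(1))
print("strip end",plane(c,*B2(108,578),6),plane(c,*B2(153,578),6),plane(c,*B2(108,402),6),plane(c,*B2(160,402),6))
for n,p in dict(TL=(70,507),TR=(455,430),BR=(472,568),BL=(85,638)).items(): print("stand",n,plane(c,*B1(*p),60).round(1))
print("cap",plane(c,*B1(88,531),128).round(1),"scriber top",plane(c,*B1(230,510),118).round(1))
# block upper face
for p in [(640,192),(715,182),(728,268),(742,268),(757,358),(655,378),(640,300)]: print("blk",plane(c,*B2(*p),110).round(1))
for p in [(595,108),(723,90),(735,165),(610,188)]: print("col",plane(c,*B2(*p),112).round(1))
```

```text
pin/hole 106,110 [ 589.45804827 -219.68157197  106.        ] [ 589.8997573  -220.49589413  110.        ]
side pin (array([ 591.4717053 , -220.65119537,  103.91379775]), np.float64(3.238510752952284))
tray TL [662.8  83.5  22. ]
tray TR [662.8  -1.   22. ]
tray BR [578.1  -1.   22. ]
tray BL [578.1  82.9  22. ]
tab top [513.4  41.1  50. ] [485.8  41.6  40. ]
strip end [488.67559116  52.5464102    6.        ] [488.67499171  31.02520405   6.        ] [574.45475741  54.23535602   6.        ] [574.44398809  29.01811342   6.        ]
stand TL [539.8 383.   60. ]
stand TR [574.2 215.7  60. ]
stand BR [512.8 205.3  60. ]
stand BL [482.1 372.1  60. ]
cap [517.7 347.4 128. ] scriber top [528.2 292.9 118. ]
blk [ 649.8 -193.8  110. ]
blk [ 654.4 -227.6  110. ]
blk [ 614.6 -232.3  110. ]
blk [ 614.6 -238.5  110. ]
blk [ 573.5 -244.   110. ]
blk [ 564.5 -198.6  110. ]
blk [ 600.  -192.7  110. ]
col [ 688.5 -174.2  112. ]
col [ 697.  -232.1  112. ]
col [ 661.8 -236.5  112. ]
col [ 651.1 -180.2  112. ]
```

```bash
python3 -m crank '[{"dx":7,"dy":-38,"dz":-48.1,"spin":-2.4},{"dx":7,"dy":-38,"dz":-48.1,"spin":-2.4},{"dx":7,"dy":-38,"dz":-48.1,"spin":-2.4},{"dx":7,"dy":-38,"dz":-48.1,"spin":-2.4},{"dx":7,"dy":-38,"dz":-48.1,"spin":-2.4},{"dx":7,"dy":-38,"dz":-48.1,"spin":-2.4},{"dx":7,"dy":-38,"dz":-48.1,"spin":-2.4},{"dx":7,"dy":-38,"dz":-48.1,"spin":-2.4},{"dx":7,"dy":-38,"dz":-48.1,"spin":-2.4},{"dx":7,"dy":-38,"dz":-48.1,"spin":-2.4},{"dx":7,"dy":-38,"dz":-48.1,"spin":-2.4},{"dx":7,"dy":-38,"dz":-48.1,"spin":-2.4},{"dx":7,"dy":-38,"dz":-48.1,"spin":-2.4},{"dx":7,"dy":-38,"dz":-48.1,"spin":-2.4},{"dx":7,"dy":-38,"dz":-48.1,"spin":-2.4},{"dx":7,"dy":-38,"dz":-48.1,"spin":-2.4},{"dx":7,"dy":-38,"dz":-48.1,"spin":-2.4},{"dx":7,"dy":-38,"dz":-48.1,"spin":-2.4},{"dx":7,"dy":-38,"dz":-48.1,"spin":-2.4},{"dx":7,"dy":-38,"dz":-48.1,"spin":-2.4}]'
python3 - <<'E'
from h import *
o=sensors.get_obs(); print(o["tool_pos"].round(1),o["joint_positions"].round(3),rot(o).round(4),o["contact_force"].round(1))
E
```

```text
time: 1.92
tool_pos: [500.7, 40.8, 156.5]
tcp_rot: [-2.457, 1.57, -2.818]
contact_force: [-1.1, 0.1, -0.2]
grip_width: 92.5
[500.7  40.8 156.5] [-0.071  0.372  1.69  -0.     1.08  -1.281] [[-3.000e-04  3.530e-01  9.356e-01]
 [-1.000e-04  9.356e-01 -3.530e-01]
 [-1.000e+00 -2.000e-04 -3.000e-04]] [-1.1  0.1 -0.2]
```

```bash
python3 -m crank '[{"spin":-0.12},{"spin":-0.24},{"spin":-0.36},{"spin":-0.36},{"spin":-0.36}]'
python3 - <<'E'
from h import *
import pickle
c=snap("wrist"); o=sensors.get_obs(); print(o["tool_pos"].round(1)); pickle.dump(c,open("w1.pkl","wb"))
cv2.imwrite("pics/c1.png",c["frame"])
for P in [(500.5,41,50),(590,-220,110)]: print(proj(c,np.array(P)))
E
```

```text
[500.7  40.8 156.6]
[280.31624512 210.471102  ]
[ 82.03345067 383.94224161]invalid input at $[0]: expected keys dx, dy, dz, spin
```

View pics/c1.png

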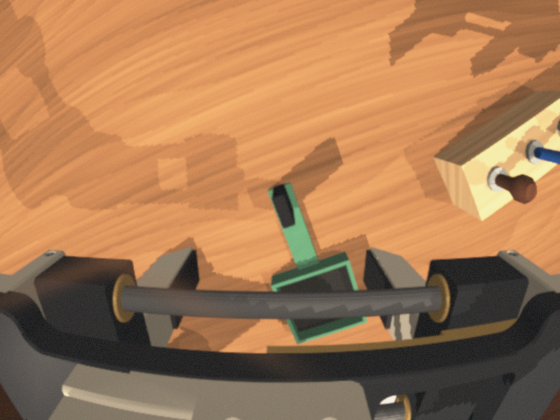

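The tab is at about (283,206) and the tray at (318,295). The spin was refused because a row needs all four keys.

```bash
python3 -m crank '[{"dx":3,"dy":0,"dz":0,"spin":-0.12},{"dx":4,"dy":0,"dz":0,"spin":-0.24},{"dx":4,"dy":0,"dz":0,"spin":-0.36},{"dx":4,"dy":0,"dz":0,"spin":-0.36},{"dx":4,"dy":0,"dz":0,"spin":-0.36}]'
python3 - <<'E'
from h import *
import pickle
c=snap("wrist"); o=sensors.get_obs(); print(o["tool_pos"].round(1),rot(o).round(3)); pickle.dump(c,open("w1.pkl","wb"))
crop(c,"pics/c2.png",180,150,200,150,4)
for P in [(500.5,41,50),(590,-220,110)]: print(proj(c,np.array(P)))
E
```

```text
time: 2.38
tool_pos: [500.9, 40.6, 116.7]
tcp_rot: [-0.425, 1.571, -0.438]
contact_force: [-0.2, -0.2, 0.2]
grip_width: 91.6
[501.1  40.6 117. ] [[ 0.001  0.012  1.   ]
 [-0.     1.    -0.012]
 [-1.    -0.     0.001]]
[280.46155569 225.43440262]
[  0.82058726 336.60495636]
```

View pics/c2.png

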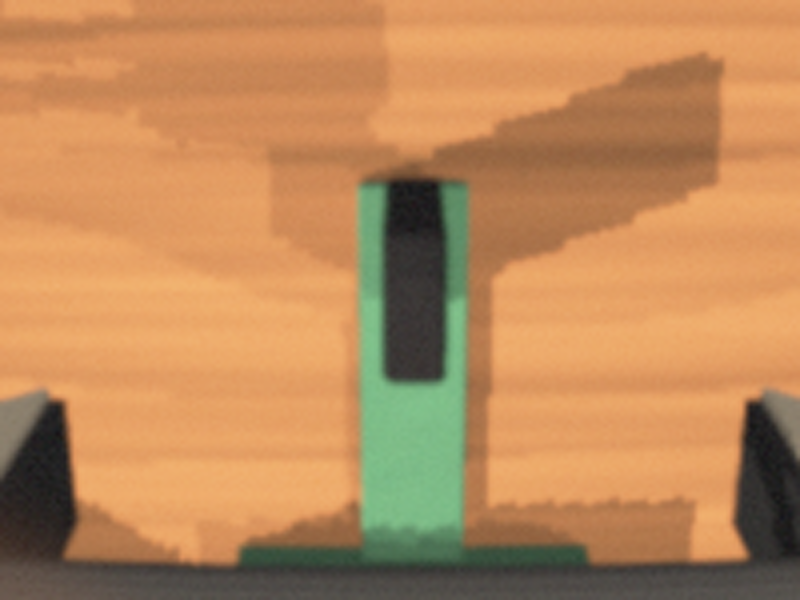

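Run:
```python
from h import *
import pickle
c=pickle.load(open("w1.pkl","rb"))
for p in [(415,306),(415,232),(415,380)]: print(plane(c,180+p[0]/4-.4,150+p[1]/4-.4,50).round(1))
for p in [(359,190),(467,190),(362,550),(464,550)]: print(plane(c,180+p[0]/4-.4,150+p[1]/4-.4,6).round(1))
```

```text
[501.   43.1  50. ]
[487.   43.2  50. ]
[515.7  43.   50. ]
[490.2  31.6   6. ]
[490.5  54.6   6. ]
[577.6  30.2   6. ]
[577.9  54.3   6. ]
```

```bash
python3 -m crank '[{"dx":3,"dy":0.2,"dz":0,"spin":0},{"dx":6,"dy":0.2,"dz":0,"spin":0},{"dx":8.5,"dy":0.2,"dz":0,"spin":0},{"dx":10,"dy":0.2,"dz":0,"spin":0},{"dx":10.1,"dy":0.2,"dz":0,"spin":0},{"dx":10.1,"dy":0.2,"dz":0,"spin":0},{"dx":10.1,"dy":0.2,"dz":0,"spin":0}]'
python3 -m crank '[{"dx":0,"dy":0,"dz":0,"spin":0},{"dx":0,"dy":0,"dz":0,"spin":0},{"dx":0,"dy":0,"dz":0,"spin":0},{"dx":0,"dy":0,"dz":0,"spin":0},{"dx":0,"dy":0,"dz":0,"spin":0},{"dx":0,"dy":0,"dz":0,"spin":0},{"dx":0,"dy":0,"dz":0,"spin":0},{"dx":0,"dy":0,"dz":0,"spin":0},{"dx":0,"dy":0,"dz":0,"spin":0}]' 0
```

```text
time: 3.02
tool_pos: [501.7, 42.6, 16.8]
tcp_rot: [-0.104, 1.569, -0.113]
contact_force: [0.2, 0.1, 0.7]
grip_width: 91.6
time: 3.77
tool_pos: [500.8, 42.6, 15.7]
tcp_rot: [-1.71, 1.571, -1.718]
contact_force: [0.5, -0.5, -0.0]
grip_width: 36.6
```

```bash
python3 -m crank '[{"dx":0,"dy":0,"dz":0,"spin":0},{"dx":0,"dy":0,"dz":0,"spin":0},{"dx":0,"dy":0,"dz":0,"spin":0},{"dx":0,"dy":0,"dz":0,"spin":0},{"dx":0,"dy":0,"dz":0,"spin":0},{"dx":0,"dy":0,"dz":0,"spin":0}]'
python3 - <<'E'
from h import *
import pickle
c=snap("wrist"); o=sensors.get_obs(); print(o["grip_width"],o["contact_force"],rot(o).round(3))
cv2.imwrite("pics/d1.png",c["frame"])
E
```

```text
time: 4.27
tool_pos: [500.8, 42.6, 15.7]
tcp_rot: [-1.179, 1.571, -1.186]
contact_force: [-0.5, -0.2, -0.9]
grip_width: 11.9
12.181709353498928 [ 0.43408095 -0.10820008 -1.42661055] [[-0.     0.008  1.   ]
 [-0.     1.    -0.008]
 [-1.    -0.    -0.   ]]
```

View pics/d1.png

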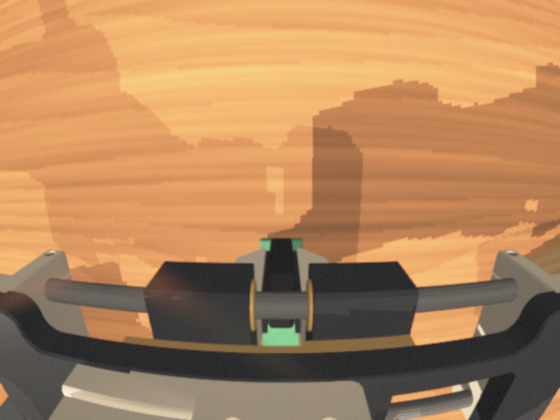

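```bash
python3 -m crank '[{"dx":0,"dy":-0.5,"dz":-0.5,"spin":0},{"dx":0,"dy":-1.5,"dz":-1.5,"spin":0},{"dx":0,"dy":-3,"dz":-2.5,"spin":0},{"dx":0,"dy":-5,"dz":-3,"spin":0},{"dx":0,"dy":-7,"dz":-3,"spin":0},{"dx":0,"dy":-9,"dz":-3,"spin":0},{"dx":0,"dy":-11,"dz":-3,"spin":0},{"dx":0,"dy":-13,"dz":-3,"spin":0},{"dx":0,"dy":-15,"dz":-3,"spin":0},{"dx":0,"dy":-17,"dz":-3,"spin":0},{"dx":0,"dy":-19,"dz":-3,"spin":0},{"dx":0,"dy":-21,"dz":-3,"spin":0},{"dx":0,"dy":-23,"dz":-3,"spin":0},{"dx":0,"dy":-24.5,"dz":-3,"spin":0},{"dx":0,"dy":-25.5,"dz":-3,"spin":0},{"dx":0,"dy":-26,"dz":-3,"spin":0},{"dx":0,"dy":-26.3,"dz":-3,"spin":0},{"dx":0,"dy":-26.3,"dz":-3,"spin":0},{"dx":0,"dy":-26.3,"dz":-3,"spin":0}]'
python3 - <<'E'
from h import *
import pickle
o=sensors.get_obs(); print(o["grip_width"],o["tool_pos"],rot(o).round(3))
c=snap("wrist"); 
cv2.imwrite("pics/e1.png",c["frame"])
c=snap("top");crop(c,"pics/e2.png",250,140,150,120,5); c=snap("side");crop(c,"pics/e3.png",210,170,160,110,5)
E
```

```text
time: 5.9
tool_pos: [468.6, -219.7, 15.7]
tcp_rot: [-2.75, 1.571, -2.758]
contact_force: [-0.8, -0.9, -0.2]
grip_width: 11.5
11.53125879785189 [ 468.64439005 -219.71651443   15.68969882] [[-0.     0.008  1.   ]
 [-0.     1.    -0.008]
 [-1.    -0.    -0.   ]]
```

View pics/e2.png

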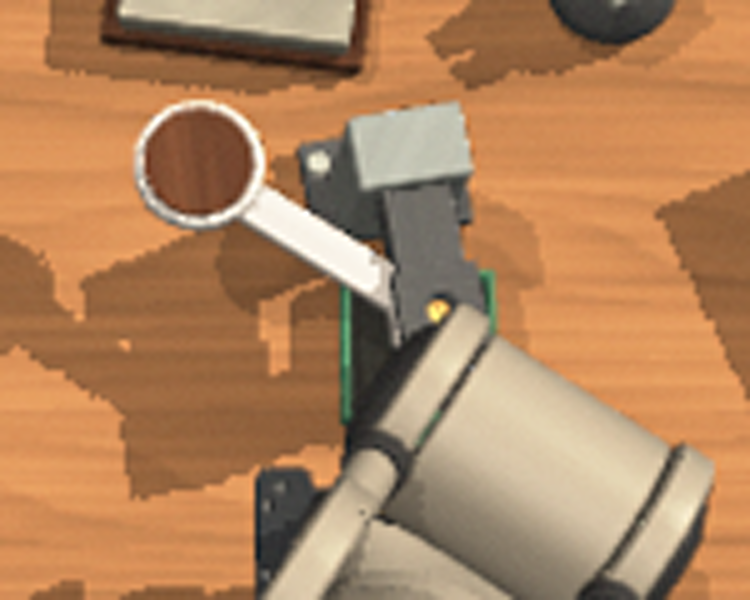

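View pics/e3.png

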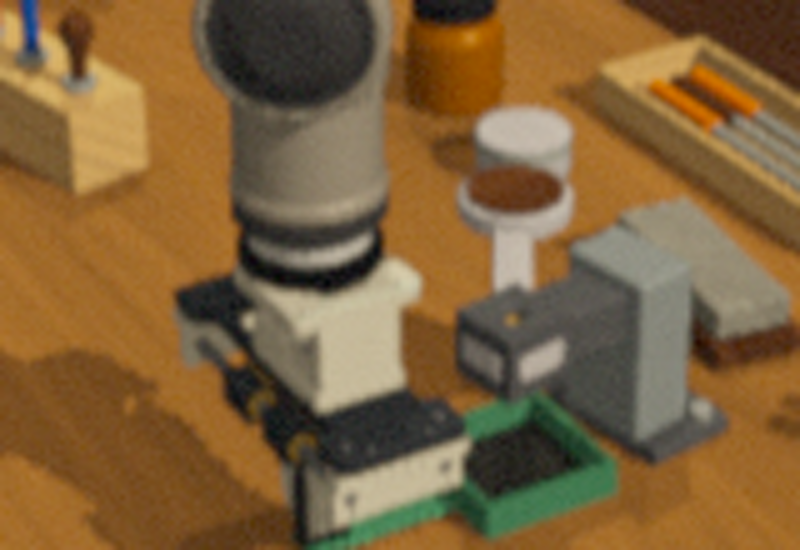

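Run:
```python
from h import *
import pickle
c,s=pickle.load(open("a.pkl","rb"))
g=lambda x,y:(250+x/5-.4,140+y/5-.4)
print("L",plane(c,*g(345,350),22),"R",plane(c,*g(495,300),22),"Far",plane(c,*g(488,271),22),"pin",plane(c,*g(438,310),106))
S=lambda x,y:(210+x/5-.4,170+y/5-.4)
print([plane(s,*S(*p),22).round(1) for p in [(617,462),(490,515),(535,396)]])
```

```text
L [ 586.52541902 -179.44768304   22.        ] R [ 614.49701224 -262.13350802   22.        ] Far [ 630.86444191 -258.80511702   22.        ] pin [ 589.4780126  -219.18191914  106.        ]
[array([ 632.9, -265.3,   22. ]), array([ 547.4, -270.7,   22. ]), array([ 629.8, -187.8,   22. ])]
```

The tray is within about 2 mm of the hole axis, so I'll release it.

```bash
python3 -m crank '[{"dx":0,"dy":0,"dz":0,"spin":0},{"dx":0,"dy":0,"dz":0,"spin":0},{"dx":0,"dy":0,"dz":0,"spin":0},{"dx":0,"dy":0,"dz":0,"spin":0},{"dx":0,"dy":0,"dz":0,"spin":0},{"dx":-2,"dy":0,"dz":0,"spin":0},{"dx":-5,"dy":0,"dz":0,"spin":0},{"dx":-9,"dy":0,"dz":0,"spin":0},{"dx":-13,"dy":0,"dz":0,"spin":0},{"dx":-17,"dy":0,"dz":0,"spin":0},{"dx":-19,"dy":0,"dz":0,"spin":0},{"dx":-19,"dy":4,"dz":0,"spin":0.12},{"dx":-19,"dy":8,"dz":0,"spin":0.24},{"dx":-19,"dy":12,"dz":0,"spin":0.36},{"dx":-19,"dy":16,"dz":0,"spin":0.48},{"dx":-19,"dy":20,"dz":0,"spin":0.6},{"dx":-19,"dy":24,"dz":0,"spin":0.72},{"dx":-19,"dy":28,"dz":0,"spin":0.84},{"dx":-19,"dy":32,"dz":0,"spin":0.96},{"dx":-19,"dy":36,"dz":0,"spin":1.08}]' 80
python3 - <<'E'
from h import *
o=sensors.get_obs(); print(o["grip_width"],o["tool_pos"],o["joint_positions"].round(3),rot(o).round(3))
E
```

```text
time: 7.72
tool_pos: [471.3, 112.0, 205.8]
tcp_rot: [0.573, 1.57, -0.431]
contact_force: [0.8, -0.5, -0.4]
grip_width: 73.4
73.35495155351173 [471.29343944 111.95726211 205.84306588] [ 0.075  0.287  1.665 -0.     1.189 -0.492] [[ 0.     0.844  0.537]
 [-0.     0.537 -0.844]
 [-1.     0.     0.   ]]
```

```bash
python3 -m crank '[{"dx":0,"dy":0,"dz":0,"spin":0},{"dx":0,"dy":0,"dz":0,"spin":0},{"dx":0,"dy":0,"dz":0,"spin":0}]'
python3 - <<'E'
from h import *
import pickle
o=sensors.get_obs(); print(o["tool_pos"],rot(o).round(3))
d=np.array([517,348,205])-o["tool_pos"]; print(rot(o).T@d, np.arctan2(rot(o)[1,1],rot(o)[0,1]))
c=snap("wrist"); pickle.dump(c,open("w2.pkl","wb")); cv2.imwrite("pics/f1.png",c["frame"])
E
```

```text
time: 7.97
tool_pos: [471.5, 110.0, 205.6]
tcp_rot: [-0.947, 1.57, -1.943]
contact_force: [0.2, 0.5, 0.2]
grip_width: 73.8
[471.53664902 110.01112561 205.62659393] [[-0.     0.839  0.543]
 [-0.001  0.543 -0.839]
 [-1.    -0.     0.   ]]
[   0.48656691  167.49150162 -175.07819217] 0.5744978053252552
```

View pics/f1.png

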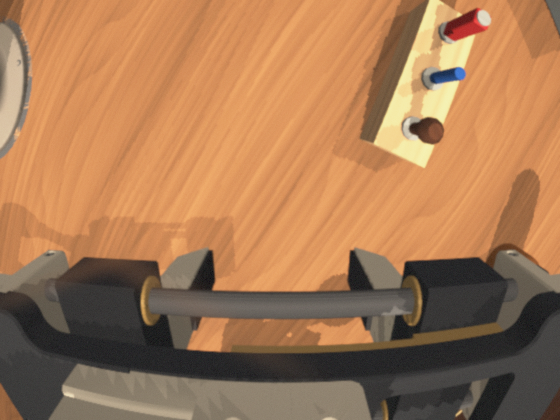

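The punch is at about (465,25), with the scriber and graver beside it. I'll move over the punch.

```bash
python3 -m crank '[{"dx":0,"dy":2,"dz":-2,"spin":0.1},{"dx":0,"dy":4,"dz":-4.2,"spin":0.2},{"dx":0,"dy":6,"dz":-6.3,"spin":0.3},{"dx":0,"dy":8.5,"dz":-9,"spin":0.37},{"dx":0,"dy":11,"dz":-11.5,"spin":0.37},{"dx":0,"dy":13.5,"dz":-14.2,"spin":0.37},{"dx":0,"dy":15.5,"dz":-16.3,"spin":0.37},{"dx":0,"dy":16.7,"dz":-17.5,"spin":0.37},{"dx":0,"dy":16.7,"dz":-17.5,"spin":0.37},{"dx":0,"dy":16.7,"dz":-17.5,"spin":0.37},{"dx":0,"dy":16.7,"dz":-17.5,"spin":0.37}]'
python3 - <<'E'
from h import *
import pickle
o=sensors.get_obs(); print(o["tool_pos"],rot(o).round(3))
c=snap("wrist"); pickle.dump(c,open("w2.pkl","wb")); crop(c,"pics/f2.png",180,130,200,150,4)
t=snap("top"); s=snap("side");pickle.dump((t,s),open("t2.pkl","wb")); crop(s,"pics/f4.png",190,130,100,90,7)
E
```

```text
time: 8.93
tool_pos: [517.7, 346.0, 205.4]
tcp_rot: [-0.76, 1.57, -2.13]
contact_force: [0.2, 0.3, 0.7]
grip_width: 73.1
[517.74781555 345.95684216 205.43967813] [[-0.001  0.98   0.199]
 [-0.001  0.199 -0.98 ]
 [-1.    -0.001  0.001]]
```

View pics/f2.png

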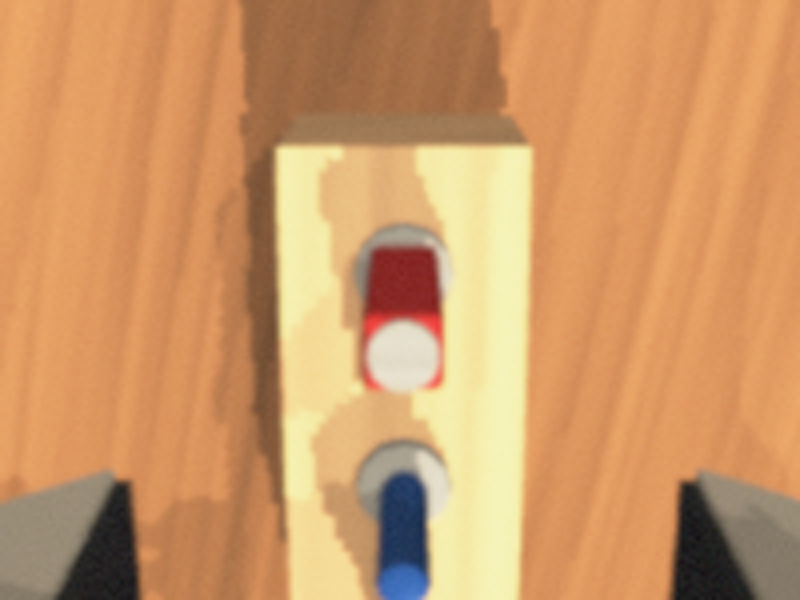

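View pics/f4.png

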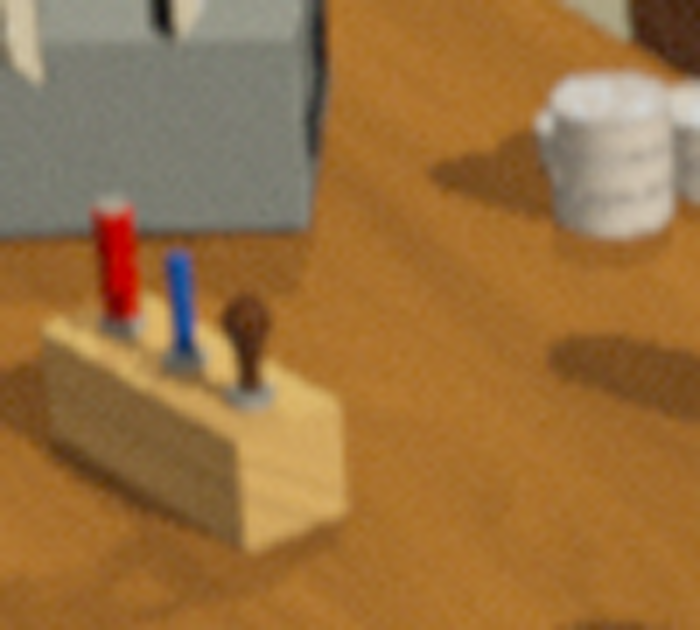

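Run:
```python
from h import *
import pickle
c=pickle.load(open("w2.pkl","rb")); T=c["T"]
for p,z in [((403,354),128),((403,271),66),((403,488),66),((403,582),118)]:
    P=plane(c,180+p[0]/4-.4,130+p[1]/4-.4,z); print(P.round(1),(T[:3,:3].T@(P-T[:3,3])).round(1))
```

```text
[516.7 348.9 128. ] [77.4 -0.3 -3.1]
[516.5 349.3  66. ] [139.4  -0.4  -3.6]
[527.6 294.7  66. ] [139.5  -0.4  52. ]
[527.5 295.8 118. ] [87.5 -0.4 51. ]
```

```bash
python3 -m crank '[{"dx":3,"dy":0,"dz":-0.3,"spin":0},{"dx":6,"dy":0,"dz":-0.3,"spin":0},{"dx":9,"dy":0,"dz":-0.3,"spin":0},{"dx":11.5,"dy":0,"dz":-0.3,"spin":0},{"dx":12.6,"dy":0,"dz":-0.3,"spin":0},{"dx":12.6,"dy":0,"dz":-0.3,"spin":0},{"dx":12.6,"dy":0,"dz":-0.3,"spin":0}]'
python3 -m crank '[{"dx":0,"dy":0,"dz":0,"spin":0},{"dx":0,"dy":0,"dz":0,"spin":0},{"dx":0,"dy":0,"dz":0,"spin":0},{"dx":0,"dy":0,"dz":0,"spin":0},{"dx":0,"dy":0,"dz":0,"spin":0},{"dx":0,"dy":0,"dz":0,"spin":0},{"dx":0,"dy":0,"dz":0,"spin":0},{"dx":0,"dy":0,"dz":0,"spin":0},{"dx":0,"dy":0,"dz":0,"spin":0},{"dx":0,"dy":0,"dz":0,"spin":0},{"dx":0,"dy":0,"dz":0,"spin":0},{"dx":0,"dy":0,"dz":0,"spin":0}]' 0
python3 - <<'E'
from h import *
o=sensors.get_obs(); print(o["tool_pos"],rot(o).round(4),o["contact_force"].round(2))
E
```

```text
time: 9.67
tool_pos: [517.3, 350.5, 80.4]
tcp_rot: [1.566, 1.57, 0.197]
contact_force: [-0.3, -0.3, 0.3]
grip_width: 73.3
time: 10.67
tool_pos: [516.7, 350.7, 79.6]
tcp_rot: [-0.96, 1.571, -2.328]
contact_force: [-0.4, 0.1, -0.1]
grip_width: 15.7
[516.71823402 350.69566249  79.58185953] [[-2.000e-04  9.797e-01  2.007e-01]
 [-2.000e-04  2.007e-01 -9.797e-01]
 [-1.000e+00 -2.000e-04  1.000e-04]] [-0.43  0.15 -0.06]
```

```bash
python3 -m crank '[{"dx":-0.5,"dy":0,"dz":0,"spin":0},{"dx":-1.5,"dy":0,"dz":0,"spin":0},{"dx":-3,"dy":0,"dz":0,"spin":0},{"dx":-4.5,"dy":0,"dz":0,"spin":0},{"dx":-6,"dy":0,"dz":0,"spin":0},{"dx":-8,"dy":0,"dz":0,"spin":0},{"dx":-10.5,"dy":0,"dz":0,"spin":0},{"dx":-13,"dy":0,"dz":0,"spin":0},{"dx":-14.5,"dy":0,"dz":0,"spin":0},{"dx":-14.5,"dy":0,"dz":0,"spin":0},{"dx":-14.5,"dy":0,"dz":0,"spin":0},{"dx":-14.5,"dy":0,"dz":0,"spin":0}]'
python3 - <<'E'
from h import *
import pickle
o=sensors.get_obs(); print(o["tool_pos"],rot(o).round(4),o["contact_force"].round(2),o["grip_width"])
c=snap("wrist"); pickle.dump(c,open("w3.pkl","wb")); cv2.imwrite("pics/g1.png",c["frame"]); crop(c,"pics/g2.png",200,170,160,120,5)
s=snap("side"); crop(s,"pics/g3.png",170,60,160,150,5); pickle.dump(s,open("s3.pkl","wb"))
E
```

```text
time: 11.67
tool_pos: [516.2, 350.4, 223.7]
tcp_rot: [-1.245, 1.569, -2.613]
contact_force: [-0.2, -0.1, -1.8]
grip_width: 15.8
[516.20789162 350.40550346 223.6574366 ] [[-1.600e-03  9.797e-01  2.006e-01]
 [-9.000e-04  2.006e-01 -9.797e-01]
 [-1.000e+00 -1.800e-03  6.000e-04]] [-0.18 -0.14 -1.76] 15.802028429156303
```

View pics/g2.png

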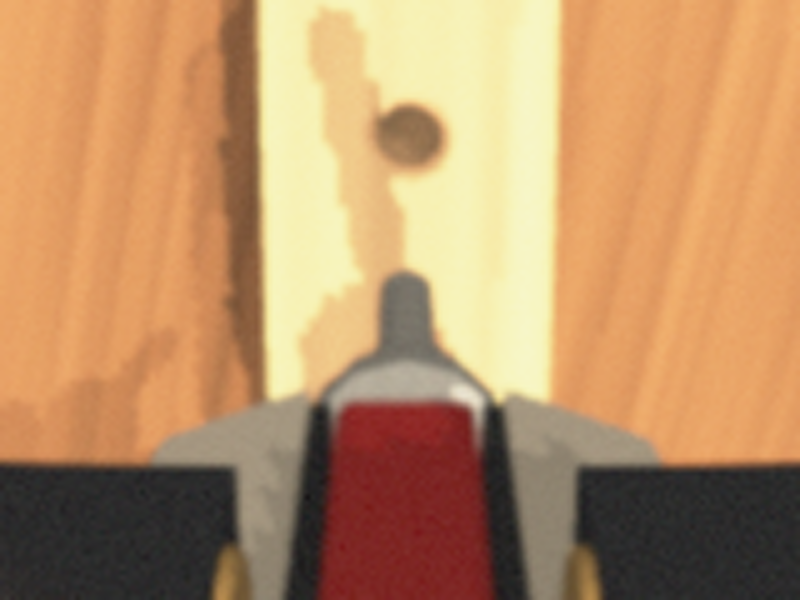

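View pics/g3.png

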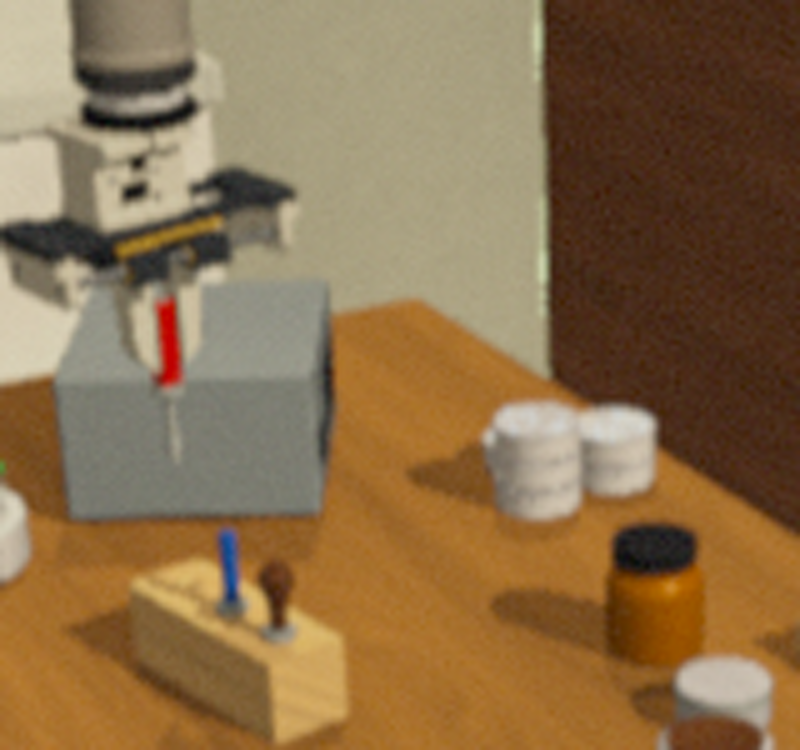

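```bash
cat >> h.py <<'E'
def tool(c,u,v,z):
    P=plane(c,u,v,z); T=c["T"]; return P,T[:3,:3].T@(P-T[:3,3])
E
python3 - <<'E'
from h import *
import pickle
c=pickle.load(open("w3.pkl","rb")); g=lambda x,y:(200+x/5-.4,170+y/5-.4)
for n,p,z in [("tip far rim",(405,271),154.6),("hole",(410,136),60),("hole",(410,136),58)]:
    a,b=tool(c,*g(*p),z); print(n,a.round(1),b.round(1))
E
```

```text
tip far rim [515.7 351.7 154.6] [69.1 -0.1 -1.4]
hole [517.1 348.5  60. ] [163.7   0.8   2. ]
hole [517.2 348.   58. ] [165.7   0.8   2.5]
```

The punch is held upright. The tip is at about (405,275) in the crop and the empty stand hole at (410,137). Next I'll carry it above the bracket.

```bash
python3 -m crank '[{"dx":0,"dy":0,"dz":1,"spin":0},{"dx":0,"dy":0,"dz":3,"spin":0},{"dx":0,"dy":-0.5,"dz":6,"spin":0},{"dx":0,"dy":-0.7,"dz":9.5,"spin":0},{"dx":0,"dy":-1,"dz":13,"spin":0},{"dx":0,"dy":-1.3,"dz":17,"spin":0},{"dx":0,"dy":-1.5,"dz":21,"spin":0},{"dx":0,"dy":-1.8,"dz":25,"spin":0},{"dx":0,"dy":-2.1,"dz":29,"spin":0},{"dx":0,"dy":-2.4,"dz":33,"spin":0},{"dx":0,"dy":-2.7,"dz":37,"spin":0},{"dx":0,"dy":-3,"dz":41,"spin":0},{"dx":0,"dy":-3.3,"dz":45,"spin":0},{"dx":0,"dy":-3.6,"dz":48.5,"spin":0},{"dx":0,"dy":-3.9,"dz":51.5,"spin":0},{"dx":0,"dy":-4.1,"dz":54,"spin":0},{"dx":0,"dy":-4.2,"dz":56,"spin":0},{"dx":0,"dy":-4.2,"dz":57,"spin":0},{"dx":0,"dy":-4.2,"dz":57.1,"spin":0},{"dx":0,"dy":-4.2,"dz":57.1,"spin":0}]'
python3 -m crank '[{"dx":0,"dy":0,"dz":0,"spin":0},{"dx":0,"dy":0,"dz":0,"spin":0},{"dx":0,"dy":0,"dz":0,"spin":0}]'
python3 - <<'E'
from h import *
import pickle
o=sensors.get_obs(); print(o["tool_pos"],rot(o).round(4),o["contact_force"].round(2),o["grip_width"])
c=snap("wrist"); pickle.dump(c,open("w4.pkl","wb")); crop(c,"pics/h1.png",200,170,160,120,5)
s=snap("side"); crop(s,"pics/h2.png",250,130,150,140,5); pickle.dump(s,open("s4.pkl","wb"))
E
```

```text
time: 13.43
tool_pos: [589.8, -217.0, 224.0]
tcp_rot: [-2.433, 1.569, 2.48]
contact_force: [-0.6, 0.7, -0.9]
grip_width: 15.8
time: 13.68
tool_pos: [590.3, -215.8, 225.0]
tcp_rot: [1.3, 1.571, -0.067]
contact_force: [-0.5, 0.6, -1.0]
grip_width: 15.7
[ 590.29151258 -215.77581328  224.98206249] [[ 1.000e-04  9.793e-01  2.023e-01]
 [-0.000e+00  2.023e-01 -9.793e-01]
 [-1.000e+00  1.000e-04  0.000e+00]] [-0.47  0.63 -0.98] 15.717731949359742
```

View pics/h1.png

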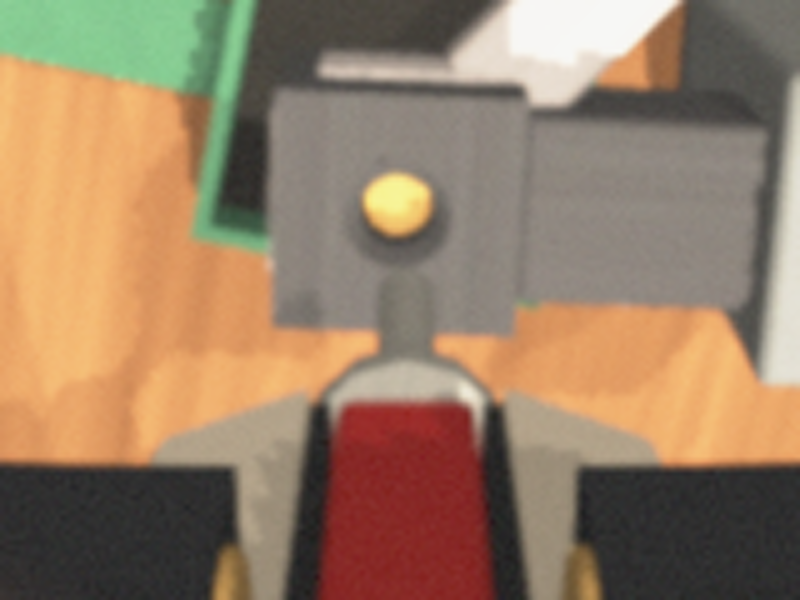

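View pics/h2.png

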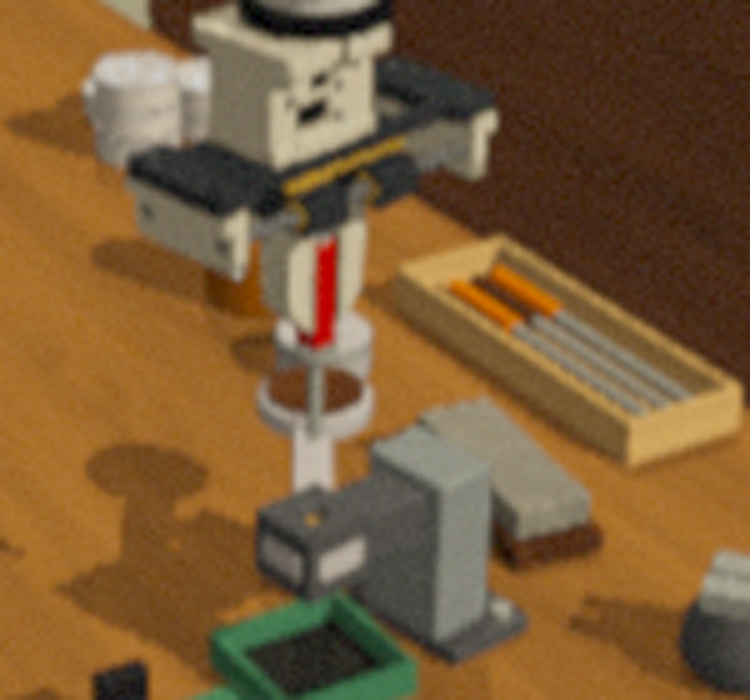

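Run:
```python
from h import *
import pickle
c=pickle.load(open("w4.pkl","rb")); g=lambda x,y:(200+x/5-.4,170+y/5-.4)
for n,p,z in [("tip rim",(405,270),156),("ring",(399,213),110),("pin",(398,204),106),("ringL",(346,213),110),("ringR",(452,213),110),("pinL",(362,205),106),("pinR",(434,205),106),("pin top",(398,171),106),("pin bot",(398,238),106),
 ("blkTL",(275,87),110),("TR",(525,87),110),("BL",(277,327),110),("BR",(514,333),110)]:
    a,b=tool(c,*g(*p),z); print(n,a.round(1),b.round(1))
f=c["frame"]; m=mask(c,(15,90,150),(40,255,255),(265,195,300,225)); M=cv2.moments(m,True); print(M["m10"]/M["m00"],M["m01"]/M["m00"],M["m00"], tool(c,M["m10"]/M["m00"],M["m01"]/M["m00"],106))
```

```text
tip rim [ 589.8 -214.2  156. ] [69.  -0.1 -1.6]
ring [ 589.8 -219.5  110. ] [115.   -1.2   3.6]
pin [ 589.5 -219.1  106. ] [119.   -1.4   3.1]
ringL [ 580.7 -221.4  110. ] [115.  -10.5   3.6]
ringR [ 598.9 -217.7  110. ] [115.    8.1   3.6]
pinL [ 583.3 -220.6  106. ] [119.   -7.8   3.3]
pinR [ 595.8 -218.   106. ] [119.    5.    3.3]
pin top [ 588.3 -213.2  106. ] [119.   -1.4  -2.9]
pin bot [ 590.8 -225.3  106. ] [119.   -1.4   9.5]
blkTL [ 564.4 -201.7  110. ] [115.  -22.5 -19. ]
TR [ 606.5 -193.   110. ] [115.   20.4 -19. ]
BL [ 572.7 -244.9  110. ] [115.  -23.2  25. ]
BR [ 614.6 -237.4  110. ] [115.   19.4  26.1]
279.0 210.28571428571428 140.0 (array([ 589.3519826 , -219.06032643,  106.        ]), array([118.98195855,  -1.6009252 ,   3.02200524]))
```

```bash
python3 -m crank '[{"dx":1,"dy":-0.12,"dz":0.1,"spin":0},{"dx":2,"dy":-0.12,"dz":0.1,"spin":0},{"dx":3,"dy":-0.12,"dz":0.1,"spin":0},{"dx":3.8,"dy":-0.12,"dz":0.1,"spin":0},{"dx":3.8,"dy":-0.12,"dz":0.1,"spin":0},{"dx":3.8,"dy":-0.12,"dz":0.1,"spin":0},{"dx":3.8,"dy":-0.12,"dz":0.1,"spin":0}]'
python3 - <<'E'
from h import *
import pickle
o=sensors.get_obs(); print(o["tool_pos"],rot(o).round(4),o["contact_force"].round(2),o["grip_width"])
c=snap("wrist"); pickle.dump(c,open("w5.pkl","wb")); crop(c,"pics/i1.png",200,170,160,120,5)
s=snap("side"); crop(s,"pics/i2.png",270,190,80,70,9); pickle.dump(s,open("s5.pkl","wb"))
g=lambda P:(5*(proj(c,P)-[200,170]+.4)).round(0)
T=c["T"]
for z in (o["tool_pos"][2]-69,110): print(g(np.array([589.6,-219.4,z])))
E
```

```text
time: 14.37
tool_pos: [589.4, -218.4, 186.8]
tcp_rot: [0.809, 1.57, -0.56]
contact_force: [0.3, 0.5, -0.0]
grip_width: 15.8
[ 589.4153511  -218.42326726  186.84669252] [[ 3.000e-04  9.797e-01  2.006e-01]
 [-2.000e-04  2.006e-01 -9.797e-01]
 [-1.000e+00  3.000e-04  3.000e-04]] [ 0.31  0.45 -0.  ] 15.769899643178046
[406. 286.]
[406. 269.]
```

View pics/i1.png

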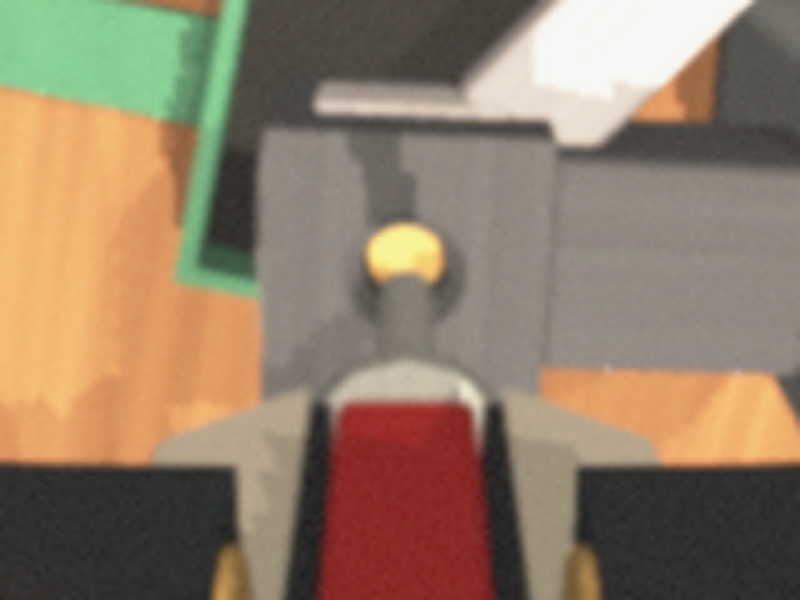

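View pics/i2.png

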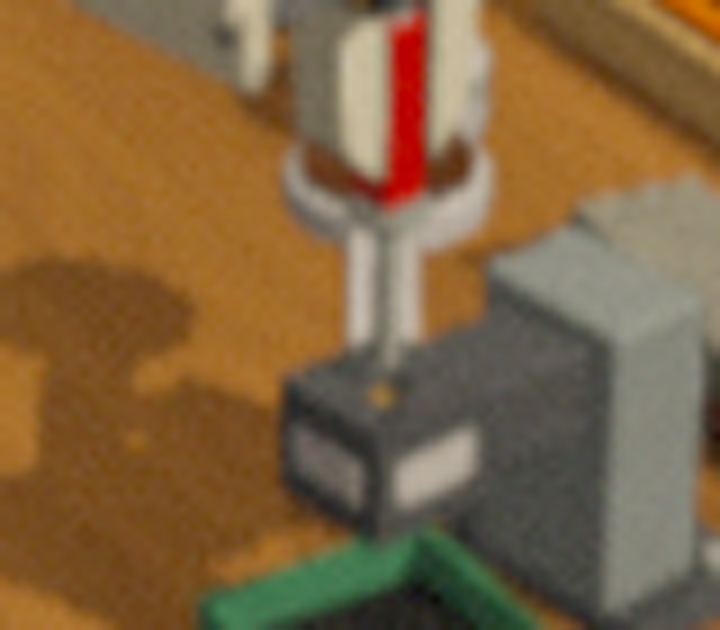

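Run:
```python
from h import *
import pickle
c=pickle.load(open("w5.pkl","rb")); g=lambda x,y:(200+x/5-.4,170+y/5-.4)
for n,p,z in [("tip rim",(405,274),117.8),("tip L",(380,300),117.8),("tip R",(433,300),117.8),("pinL",(366,256),106),("pinR",(445,256),106),("pin top",(406,221),106),("ringL",(350,275),110),("ringR",(465,275),110),
 ("blkTL",(262,128),110),("TR",(552,126),110)]:
    a,b=tool(c,*g(*p),z); print(n,a.round(1),b.round(1))
```

```text
tip rim [ 589.1 -217.5  117.8] [69.  -0.1 -1. ]
tip L [ 586.3 -222.3  117.8] [69.  -3.9  3.1]
tip R [ 594.  -220.7  117.8] [69.   4.   3.1]
pinL [ 583.4 -219.8  106. ] [80.8 -6.2  0.2]
pinR [ 595.4 -217.4  106. ] [80.8  6.   0.2]
pin top [ 588.3 -213.1  106. ] [80.8 -0.  -5.5]
ringL [ 581.4 -222.   110. ] [76.8 -8.5  1.9]
ringR [ 598.6 -218.5  110. ] [76.8  9.   1.9]
blkTL [ 564.2 -202.   110. ] [ 76.8 -21.4 -21.2]
TR [ 606.4 -193.   110. ] [ 76.8  21.7 -21.5]
```

```bash
python3 -m crank '[{"dx":0.2,"dy":0,"dz":-0.22,"spin":0},{"dx":0.4,"dy":0,"dz":-0.22,"spin":0},{"dx":0.4,"dy":0,"dz":-0.22,"spin":0},{"dx":0.4,"dy":0,"dz":-0.22,"spin":0}]'
python3 - <<'E'
from h import *
import pickle
o=sensors.get_obs(); print(o["tool_pos"],o["contact_force"].round(2),o["grip_width"])
c=snap("wrist"); pickle.dump(c,open("w6.pkl","wb")); crop(c,"pics/j1.png",240,200,80,60,10)
s=snap("side"); crop(s,"pics/j2.png",290,205,50,40,16); pickle.dump(s,open("s6.pkl","wb"))
z=o["tool_pos"][2]-69
for P in [(589.6,-219.4,z),(589.6,-219.4,110)]: print(16*(proj(s,np.array(P))-[290,205]+.47))
E
```

```text
time: 14.8
tool_pos: [588.7, -216.1, 182.6]
tcp_rot: [-1.777, 1.571, 3.138]
contact_force: [0.3, -0.9, -1.4]
grip_width: 16.2
[ 588.71322931 -216.05706533  182.64505244] [ 0.28 -0.86 -1.43] 16.24796485260763
[343.97415214 411.94554706]
[343.71670091 430.42209272]
```

View pics/j1.png

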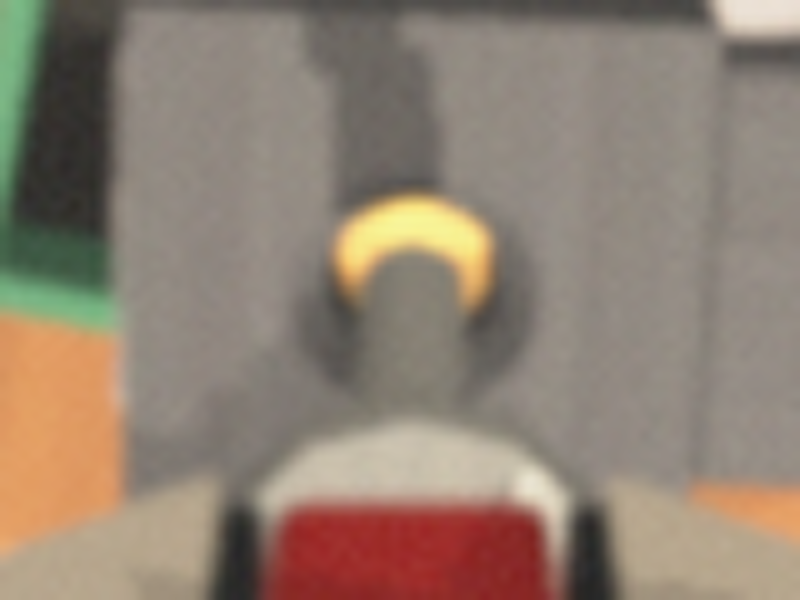

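View pics/j2.png

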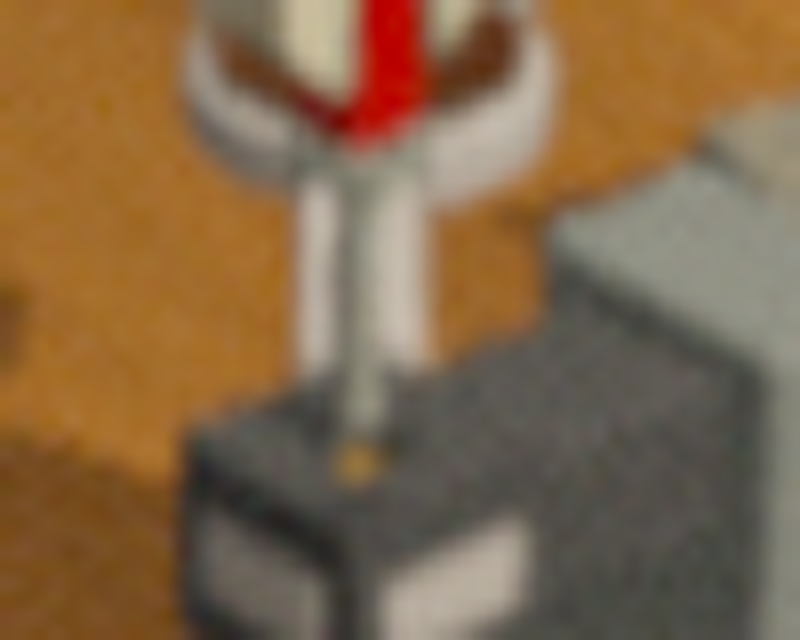

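Run:
```python
from h import *
import pickle
c=pickle.load(open("w6.pkl","rb")); g=lambda x,y:(240+x/10-.45,200+y/10-.45)
for n,p,z in [("tip rim",(412,247),113.6),("pin L",(333,250),106),("pin R",(497,250),106),("pin top",(415,190),106),("ringL",(300,310),110),("ringR",(535,310),110),("blkTL",(118,12),110),("TR",(720,16),110)]:
    a,b=tool(c,*g(*p),z); print(n,a.round(1),b.round(1))
```

```text
tip rim [ 588.4 -215.   113.6] [69.  -0.  -1.1]
pin L [ 583.1 -219.   106. ] [76.6 -6.1  1.8]
pin R [ 595.4 -216.5  106. ] [76.6  6.4  1.8]
pin top [ 588.3 -213.1  106. ] [76.6  0.2 -3. ]
ringL [ 581.4 -222.9  110. ] [72.6 -8.5  5.2]
ringR [ 598.8 -219.3  110. ] [72.6  9.2  5.2]
blkTL [ 563.9 -202.7  110. ] [ 72.6 -21.6 -18. ]
TR [ 607.3 -194.1  110. ] [ 72.6  22.6 -17.8]
```

```bash
python3 -m crank '[{"dx":0.2,"dy":0.03,"dz":0.04,"spin":0},{"dx":0.4,"dy":0.03,"dz":0.04,"spin":0},{"dx":0.6,"dy":0.03,"dz":0.04,"spin":0},{"dx":0.8,"dy":0.03,"dz":0.04,"spin":0},{"dx":1.0,"dy":0.03,"dz":0.04,"spin":0},{"dx":1.2,"dy":0.03,"dz":0.04,"spin":0},{"dx":1.2,"dy":0.03,"dz":0.04,"spin":0}]'
python3 - <<'E'
from h import *
o=sensors.get_obs(); print(o["tool_pos"],o["contact_force"].round(2),o["moment"].round(2),o["grip_width"])
c=snap("wrist"); crop(c,"pics/k1.png",240,200,80,60,10)
s=snap("side"); crop(s,"pics/k2.png",270,190,80,70,9)
E
```

```text
time: 15.48
tool_pos: [589.5, -216.6, 172.1]
tcp_rot: [0.84, 1.569, -0.529]
contact_force: [-0.6, -0.3, 6.0]
grip_width: 15.8
[ 589.52318392 -216.61982473  172.12271768] [-0.57 -0.25  5.98] [ 0.19  0.2  -0.08] 15.783884701330352
```

View pics/k1.png

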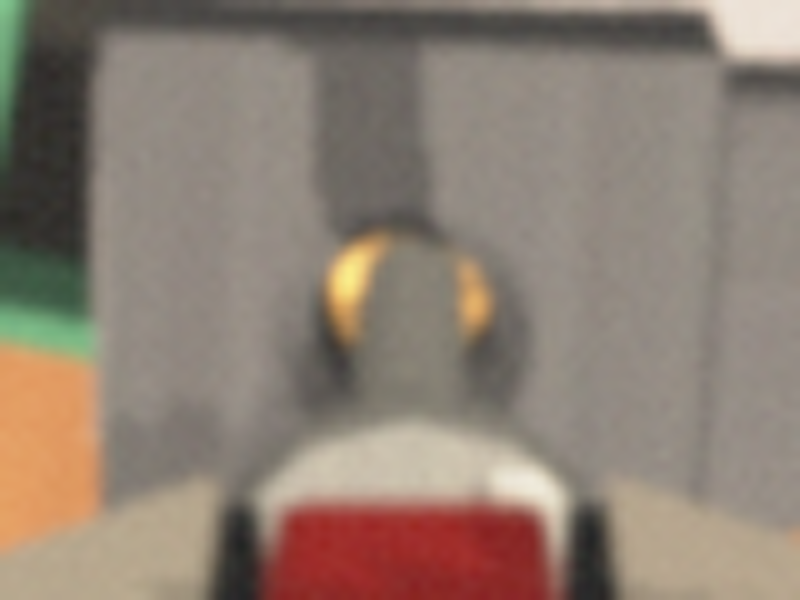

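Run:
```python
from h import *
c=snap("wrist"); g=lambda x,y:(240+x/10-.45,200+y/10-.45)
for n,p,z in [("tip rim",(412,236),103.1),("pin L",(327,290),103),("pin R",(495,290),103),("pin top",(400,229),103),("ringL",(300,330),110),("ringR",(530,330),110),("blkTL",(98,28),110),("TR",(722,45),110)]:
    a,b=tool(c,*g(*p),z); print(n,a.round(1),b.round(1))
crop(c,"pics/k3.png",260,210,40,30,20)
```

```text
tip rim [ 589.2 -214.8  103.1] [68.9 -0.  -2. ]
pin L [ 583.9 -220.2  103. ] [69.  -6.3  2.3]
pin R [ 596.1 -217.7  103. ] [69.1  6.1  2.3]
pin top [ 588.2 -214.5  103. ] [69.  -0.9 -2.5]
ringL [ 582.3 -221.1  110. ] [62.  -8.1  2.8]
ringR [ 598.5 -217.8  110. ] [62.1  8.5  2.9]
blkTL [ 564.1 -201.8  110. ] [ 62.  -22.1 -19.7]
TR [ 607.2 -194.2  110. ] [ 62.1  21.8 -18.5]
```

View pics/k3.png

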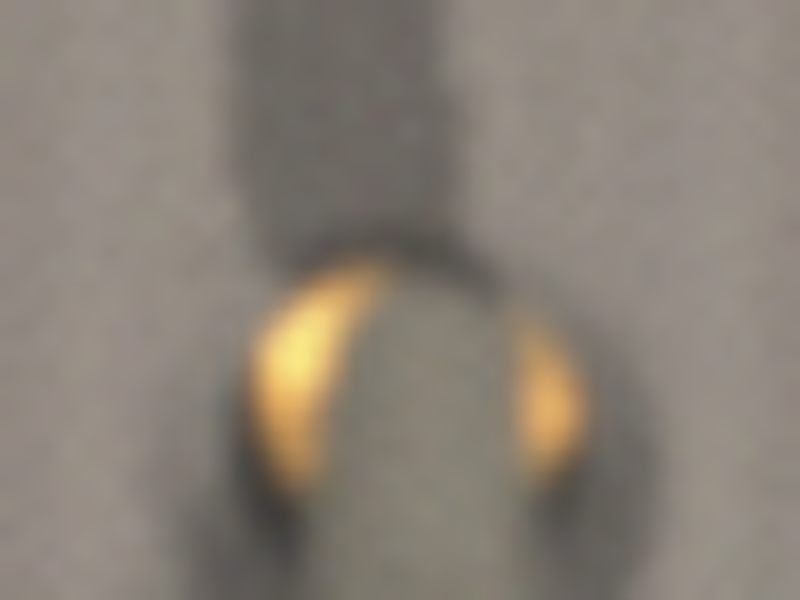

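View pics/k2.png

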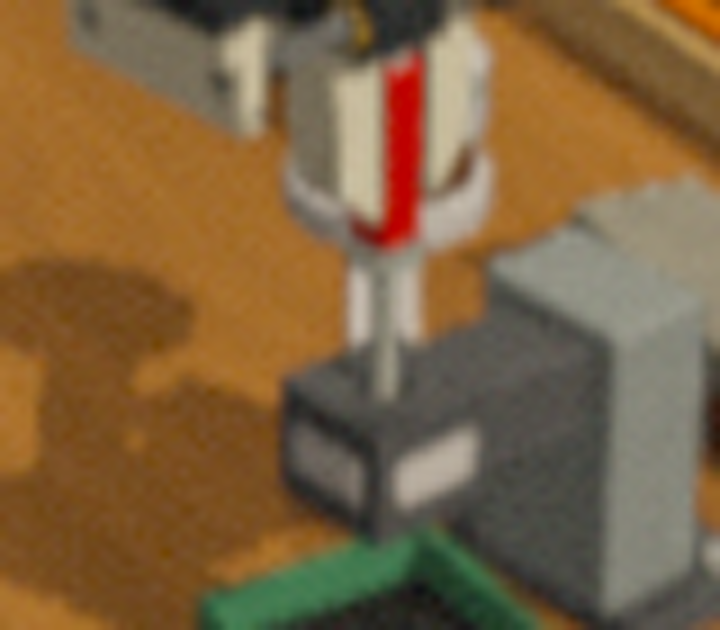

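```bash
python3 -m crank '[{"dx":0,"dy":0,"dz":0.1,"spin":0},{"dx":0.2,"dy":0,"dz":0.1,"spin":0},{"dx":0.4,"dy":0,"dz":0.1,"spin":0},{"dx":0.6,"dy":0,"dz":0.1,"spin":0},{"dx":0.8,"dy":0,"dz":0.1,"spin":0},{"dx":0.8,"dy":0,"dz":0.1,"spin":0}]'
python3 - <<'E'
from h import *
o=sensors.get_obs(); print(o["tool_pos"],o["contact_force"].round(2),o["moment"].round(2),o["grip_width"])
c=snap("wrist"); crop(c,"pics/l1.png",240,200,80,60,10)
s=snap("side"); crop(s,"pics/l2.png",270,190,80,70,9)
E
```

```text
time: 16.13
tool_pos: [589.5, -216.9, 164.2]
tcp_rot: [1.452, 1.569, 0.083]
contact_force: [-1.2, 2.0, 4.1]
grip_width: 16.3
[ 589.54809294 -216.89836946  164.20419205] [-1.21  2.    4.09] [ 0.52  0.11 -0.  ] 16.313482143837454
```

View pics/l1.png

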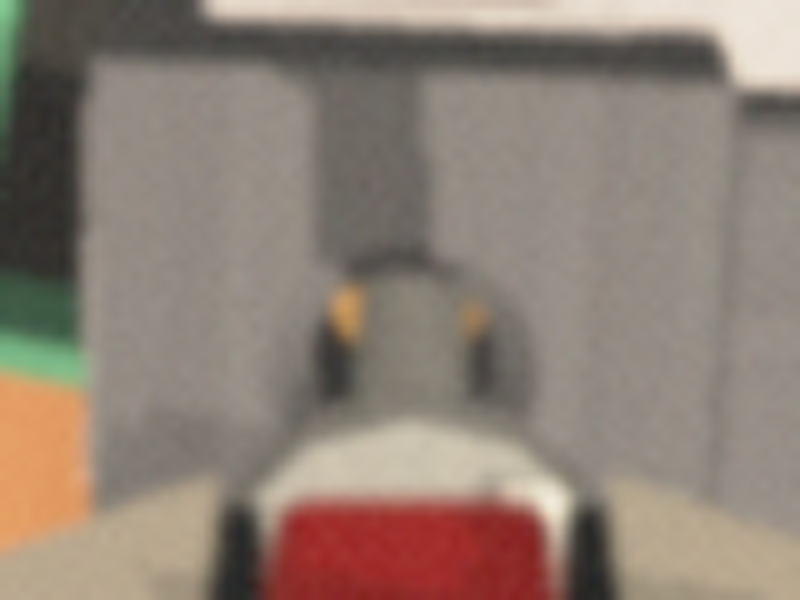

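View pics/l2.png

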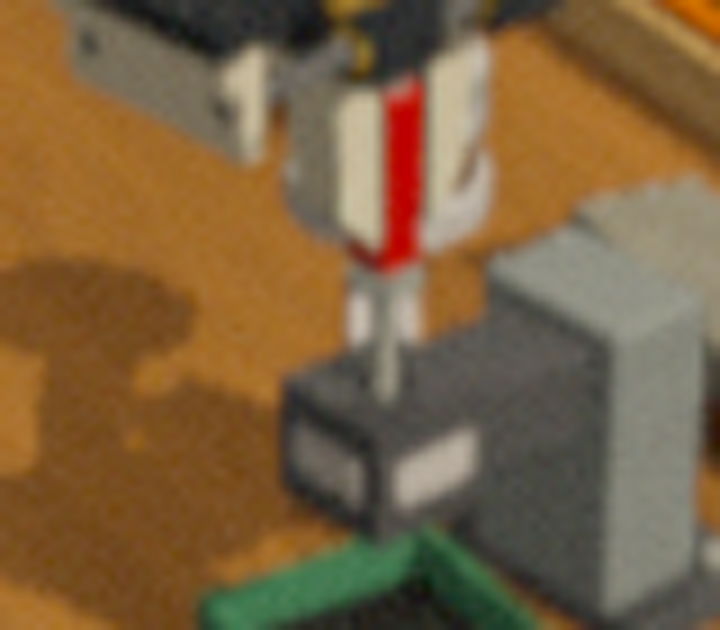

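```bash
python3 -m crank '[{"dx":0.2,"dy":0,"dz":-0.04,"spin":0},{"dx":0.4,"dy":0,"dz":-0.04,"spin":0},{"dx":0.6,"dy":0,"dz":-0.04,"spin":0},{"dx":0.8,"dy":0,"dz":-0.04,"spin":0}]'
python3 -c "
from h import *
o=sensors.get_obs(); print(o['tool_pos'],o['contact_force'].round(2),o['grip_width'])"
python3 -m crank '[{"dx":0.2,"dy":0,"dz":0,"spin":0},{"dx":0.4,"dy":0,"dz":0,"spin":0},{"dx":0.6,"dy":0,"dz":0,"spin":0},{"dx":0.8,"dy":0,"dz":0,"spin":0},{"dx":1.0,"dy":0,"dz":0,"spin":0},{"dx":1.0,"dy":0,"dz":0,"spin":0}]'
python3 - <<'E'
from h import *
o=sensors.get_obs(); print(o["tool_pos"],o["contact_force"].round(2),o["moment"].round(2),o["grip_width"])
c=snap("wrist"); cv2.imwrite("pics/m1.png",c["frame"])
s=snap("side"); crop(s,"pics/m2.png",250,180,110,100,7)
E
```

```text
time: 16.57
tool_pos: [589.5, -216.7, 156.5]
tcp_rot: [1.329, 1.569, -0.039]
contact_force: [-3.4, 2.7, 11.1]
grip_width: 15.4
[ 589.47348697 -216.67096561  156.47515509] [-3.41  2.71 11.12] 15.358084194775206
time: 17.07
tool_pos: [588.9, -217.1, 143.6]
tcp_rot: [-2.043, 1.569, 2.872]
contact_force: [-0.5, 0.1, -1.4]
grip_width: 16.3
[ 588.92206366 -217.10588003  143.62847496] [-0.49  0.14 -1.41] [ 0.   -0.07 -0.04] 16.314697445870735
```

View pics/m2.png

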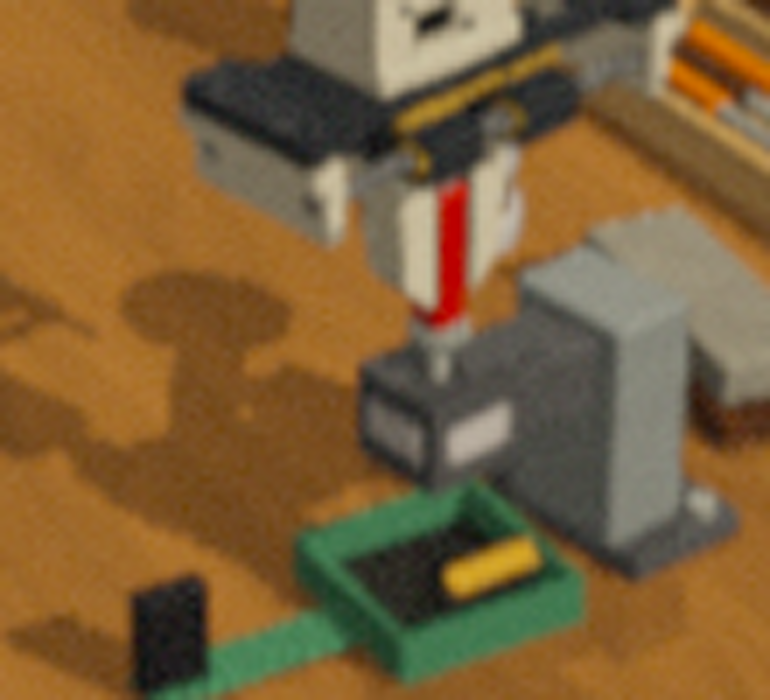

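The pin has dropped and is lying in the tray at crop (490,568). I'll withdraw straight up and check the grip.

```bash
python3 -m crank '[{"dx":-0.5,"dy":0,"dz":0,"spin":0},{"dx":-1.5,"dy":0,"dz":0,"spin":0},{"dx":-3,"dy":0,"dz":0,"spin":0},{"dx":-4.5,"dy":0,"dz":0,"spin":0},{"dx":-6,"dy":0,"dz":0,"spin":0},{"dx":-7.5,"dy":0,"dz":0,"spin":0},{"dx":-8.2,"dy":0,"dz":0,"spin":0},{"dx":-8.2,"dy":0,"dz":0,"spin":0},{"dx":-8.2,"dy":0,"dz":0,"spin":0},{"dx":-8.2,"dy":0,"dz":0,"spin":0}]'
python3 - <<'E'
from h import *
o=sensors.get_obs(); print(o["tool_pos"],rot(o).round(4),o["contact_force"].round(2),o["grip_width"])
c=snap("wrist"); crop(c,"pics/n1.png",200,170,160,120,5)
d=np.array([516.7,350.7,224])-o["tool_pos"]; print(rot(o).T@d)
E
```

```text
time: 18.0
tool_pos: [588.9, -216.9, 225.9]
tcp_rot: [-2.184, 1.569, 2.731]
contact_force: [0.1, -0.3, -0.9]
grip_width: 15.9
[ 588.8802699  -216.88100251  225.9015078 ] [[-1.300e-03  9.797e-01  2.007e-01]
 [ 6.000e-04  2.007e-01 -9.797e-01]
 [-1.000e+00 -1.100e-03 -8.000e-04]] [ 0.11 -0.33 -0.89] 15.893372525955682
[   2.30981876   43.18499862 -570.51864311]
```

View pics/n1.png

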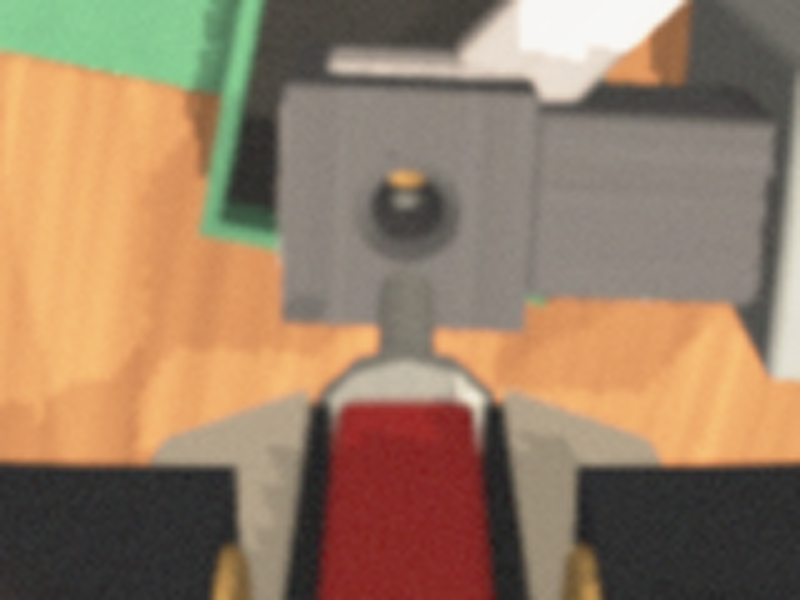

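The hole is empty, the plunger shows, and the punch hasn't slipped. I'll return it to the stand.

```bash
python3 -m crank '[{"dx":0,"dy":0,"dz":-1,"spin":0},{"dx":0,"dy":0.1,"dz":-3,"spin":0},{"dx":0,"dy":0.5,"dz":-6,"spin":0},{"dx":0,"dy":0.7,"dz":-9.5,"spin":0},{"dx":0,"dy":1,"dz":-13,"spin":0},{"dx":0,"dy":1.3,"dz":-17,"spin":0},{"dx":0,"dy":1.5,"dz":-21,"spin":0},{"dx":0,"dy":1.8,"dz":-25,"spin":0},{"dx":0,"dy":2.1,"dz":-29,"spin":0},{"dx":0,"dy":2.4,"dz":-33,"spin":0},{"dx":0,"dy":2.7,"dz":-37,"spin":0},{"dx":0,"dy":3,"dz":-41,"spin":0},{"dx":0,"dy":3.3,"dz":-45,"spin":0},{"dx":0,"dy":3.6,"dz":-48.5,"spin":0},{"dx":0,"dy":3.9,"dz":-51.5,"spin":0},{"dx":0,"dy":4.1,"dz":-54,"spin":0},{"dx":0,"dy":4.3,"dz":-56,"spin":0},{"dx":0,"dy":4.3,"dz":-57,"spin":0},{"dx":0,"dy":4.3,"dz":-57,"spin":0},{"dx":0,"dy":4.3,"dz":-57,"spin":0}]'
python3 -m crank '[{"dx":1,"dy":0,"dz":0,"spin":0},{"dx":2.5,"dy":0,"dz":0,"spin":0},{"dx":4,"dy":0,"dz":0,"spin":0},{"dx":5.5,"dy":0,"dz":0,"spin":0},{"dx":6.5,"dy":0,"dz":0,"spin":0},{"dx":6.5,"dy":0,"dz":0,"spin":0},{"dx":6.5,"dy":0,"dz":0,"spin":0},{"dx":6.5,"dy":0,"dz":0,"spin":0},{"dx":6.5,"dy":0,"dz":0,"spin":0}]'
python3 - <<'E'
from h import *
import pickle
o=sensors.get_obs(); print(o["tool_pos"],rot(o).round(4),o["contact_force"].round(2),o["grip_width"])
c=snap("wrist"); crop(c,"pics/o1.png",200,170,160,120,5); pickle.dump(c,open("w7.pkl","wb"))
s=snap("side"); crop(s,"pics/o2.png",190,130,100,90,7)
E
```

```text
time: 19.72
tool_pos: [516.6, 349.7, 226.2]
tcp_rot: [-0.831, 1.569, -2.199]
contact_force: [-0.4, 0.6, -1.2]
grip_width: 16.2
time: 20.47
tool_pos: [517.7, 350.0, 162.8]
tcp_rot: [1.789, 1.569, 0.42]
contact_force: [-0.8, -1.1, -1.8]
grip_width: 16.0
[517.65037637 350.01196038 162.79447643] [[ 1.800e-03  9.797e-01  2.004e-01]
 [ 8.000e-04  2.004e-01 -9.797e-01]
 [-1.000e+00  2.000e-03 -4.000e-04]] [-0.77 -1.14 -1.77] 15.966585827623891
```

View pics/o1.png

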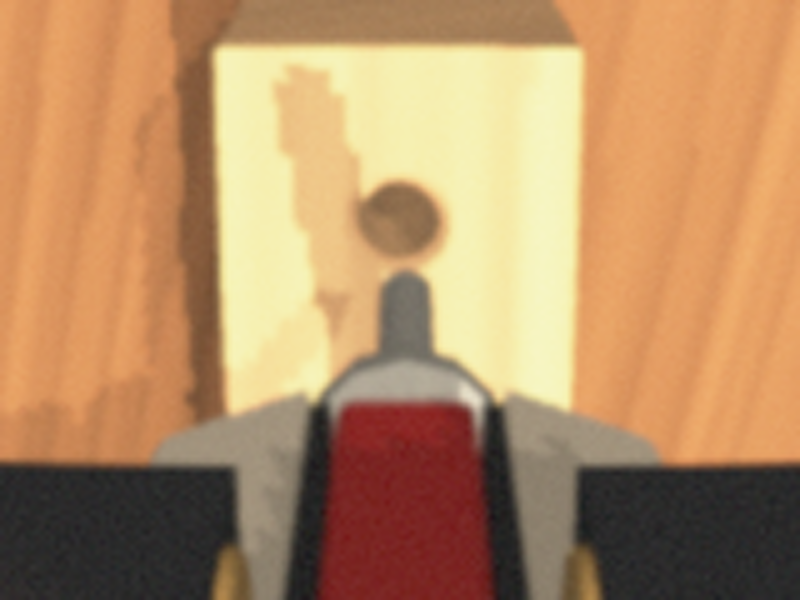

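View pics/o2.png

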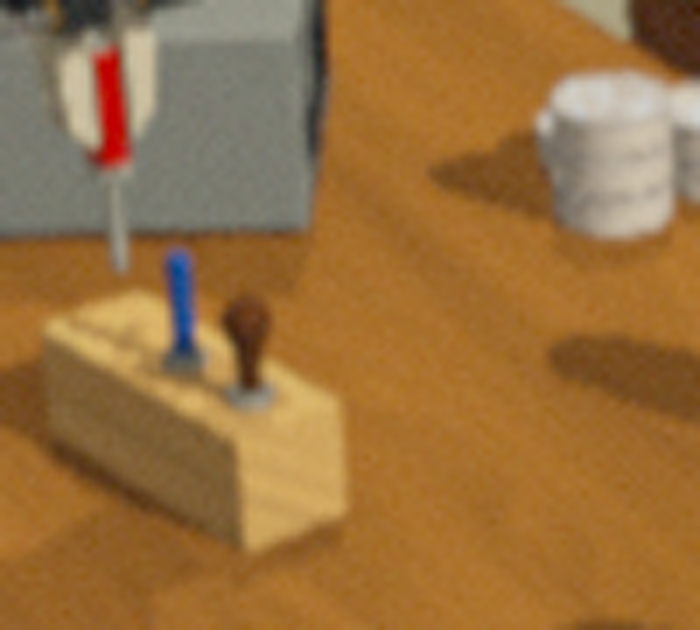

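Run:
```python
from h import *
import pickle
c=pickle.load(open("w7.pkl","rb")); g=lambda x,y:(200+x/5-.4,170+y/5-.4)
for n,p,z in [("tip rim",(405,270),93.8),("hole",(400,219),60),("L",(214,45),60),("R",(583,45),60),("L2",(225,300),60),("R2",(578,300),60)]:
    a,b=tool(c,*g(*p),z); print(n,a.round(1),b.round(1))
```

```text
tip rim [517.3 351.6  93.8] [69.  -0.1 -1.6]
hole [517. 349.  60.] [102.8  -1.    0.9]
L [481.3 372.1  60. ] [102.7 -31.4 -28.8]
R [540.4 384.1  60. ] [102.9  28.9 -28.8]
L2 [490.6 328.8  60. ] [102.7 -30.9  15.4]
R2 [549.7 340.9  60. ] [102.8  29.4  15.4]
```

```bash
python3 -m crank '[{"dx":0.8,"dy":-0.1,"dz":-0.14,"spin":0},{"dx":1.6,"dy":-0.1,"dz":-0.14,"spin":0},{"dx":2.4,"dy":-0.1,"dz":-0.14,"spin":0},{"dx":2.7,"dy":-0.1,"dz":-0.14,"spin":0},{"dx":2.7,"dy":-0.1,"dz":-0.14,"spin":0},{"dx":2.7,"dy":-0.1,"dz":-0.14,"spin":0},{"dx":2.7,"dy":-0.1,"dz":-0.14,"spin":0}]'
python3 - <<'E'
from h import *
import pickle
o=sensors.get_obs(); print(o["tool_pos"],rot(o).round(4),o["contact_force"].round(2),o["grip_width"])
c=snap("wrist"); crop(c,"pics/p1.png",240,200,80,60,10); pickle.dump(c,open("w8.pkl","wb"))
E
```

```text
time: 21.15
tool_pos: [516.0, 351.2, 134.9]
tcp_rot: [1.62, 1.57, 0.251]
contact_force: [0.6, 0.3, -0.8]
grip_width: 15.9
[515.95960239 351.23364498 134.86049388] [[ 4.000e-04  9.797e-01  2.007e-01]
 [ 1.000e-04  2.007e-01 -9.797e-01]
 [-1.000e+00  4.000e-04 -0.000e+00]] [ 0.65  0.31 -0.76] 15.936606854601497
```

View pics/p1.png

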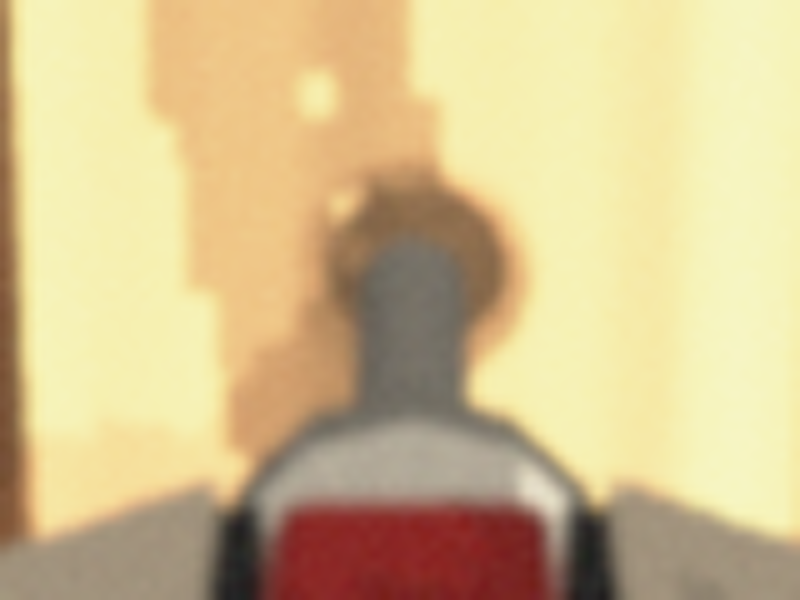

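Run:
```python
from h import *
import pickle
c=pickle.load(open("w8.pkl","rb")); g=lambda x,y:(240+x/10-.45,200+y/10-.45)
for n,p,z in [("tip rim",(412,238),65.9),("holeL",(333,260),60),("holeR",(508,260),60),("hole top",(415,178),60)]:
    a,b=tool(c,*g(*p),z); print(n,a.round(1),b.round(1))
```

```text
tip rim [515.6 353.   65.9] [69.  -0.  -1.8]
holeL [510.5 348.1  60. ] [74.9 -6.   2. ]
holeR [523.5 350.8  60. ] [74.9  7.2  2. ]
hole top [515.3 355.7  60. ] [74.9  0.2 -4.6]
```

```bash
python3 -m crank '[{"dx":0.4,"dy":0.05,"dz":0.03,"spin":0},{"dx":0.8,"dy":0.05,"dz":0.03,"spin":0},{"dx":1.2,"dy":0.05,"dz":0.03,"spin":0},{"dx":1.6,"dy":0.05,"dz":0.03,"spin":0},{"dx":2,"dy":0.05,"dz":0.03,"spin":0},{"dx":2,"dy":0.05,"dz":0.03,"spin":0}]'
python3 -c "
from h import *
o=sensors.get_obs(); print(o['tool_pos'],o['contact_force'].round(2),o['moment'].round(2),o['grip_width'])"
```

```text
time: 21.7
tool_pos: [515.8, 350.6, 113.4]
tcp_rot: [-1.241, 1.569, -2.61]
contact_force: [0.1, -1.0, -0.1]
grip_width: 16.1
[515.77958536 350.62792848 113.42645641] [ 0.12 -1.01 -0.11] [ 0.01 -0.17 -0.01] 16.081058389479047
```

```bash
python3 -m crank '[{"dx":0.6,"dy":0,"dz":0,"spin":0},{"dx":1.2,"dy":0,"dz":0,"spin":0},{"dx":1.8,"dy":0,"dz":0,"spin":0},{"dx":2.4,"dy":0,"dz":0,"spin":0},{"dx":2.9,"dy":0,"dz":0,"spin":0},{"dx":3.2,"dy":0,"dz":0,"spin":0},{"dx":3.35,"dy":0,"dz":0,"spin":0},{"dx":3.35,"dy":0,"dz":0,"spin":0},{"dx":3.35,"dy":0,"dz":0,"spin":0}]'
python3 - <<'E'
from h import *
o=sensors.get_obs(); print(o['tool_pos'],o['contact_force'].round(2),o['moment'].round(2),o['grip_width'])
s=snap("side"); crop(s,"pics/q2.png",190,130,100,90,7)
E
```

```text
time: 22.45
tool_pos: [516.4, 351.0, 81.3]
tcp_rot: [1.487, 1.571, 0.118]
contact_force: [-0.6, 0.4, -0.5]
grip_width: 15.8
[516.44447895 350.97864513  81.31195294] [-0.6   0.42 -0.5 ] [-0.01 -0.18  0.02] 15.763235345257712
```

View pics/q2.png

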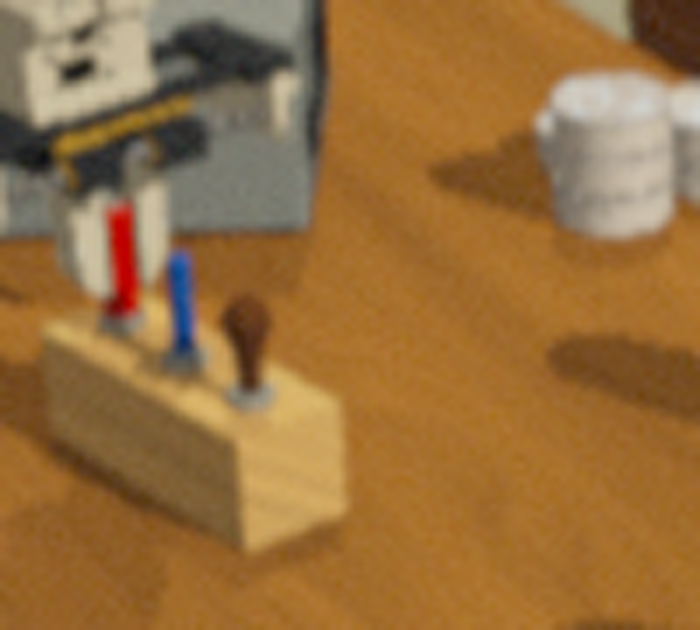

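```bash
python3 -m crank '[{"dx":0.1,"dy":0,"dz":0,"spin":0},{"dx":0.17,"dy":0,"dz":0,"spin":0},{"dx":0.17,"dy":0,"dz":0,"spin":0},{"dx":0.17,"dy":0,"dz":0,"spin":0}]'
python3 -c "
from h import *
o=sensors.get_obs(); print(o['tool_pos'],o['contact_force'].round(2),o['moment'].round(2),o['grip_width'])"
```

```text
time: 22.83
tool_pos: [516.4, 351.0, 79.6]
tcp_rot: [1.567, 1.571, 0.199]
contact_force: [-0.1, 0.6, -0.2]
grip_width: 16.0
[516.38831765 350.96396114  79.58538968] [-0.13  0.57 -0.24] [-0.   -0.16 -0.  ] 15.978767012742427
```

Same height as at the pick-up, with almost no force. I'll release and retreat straight up.

```bash
python3 -m crank '[{"dx":0,"dy":0,"dz":0,"spin":0},{"dx":0,"dy":0,"dz":0,"spin":0},{"dx":0,"dy":0,"dz":0,"spin":0},{"dx":0,"dy":0,"dz":0,"spin":0},{"dx":0,"dy":0,"dz":0,"spin":0},{"dx":0,"dy":0,"dz":0,"spin":0},{"dx":0,"dy":0,"dz":0,"spin":0},{"dx":0,"dy":0,"dz":0,"spin":0},{"dx":-1,"dy":0,"dz":0,"spin":0},{"dx":-3,"dy":0,"dz":0,"spin":0},{"dx":-6,"dy":0,"dz":0,"spin":0},{"dx":-9,"dy":0,"dz":0,"spin":0},{"dx":-12,"dy":0,"dz":0,"spin":0},{"dx":-14,"dy":0,"dz":0,"spin":0},{"dx":-14,"dy":0,"dz":0,"spin":0},{"dx":-14,"dy":0,"dz":0,"spin":0}]' 80
python3 - <<'E'
from h import *
o=sensors.get_obs(); print(o['tool_pos'],o['contact_force'].round(2),o['grip_width'])
c=snap("wrist"); crop(c,"pics/r1.png",180,130,200,150,4)
s=snap("side"); crop(s,"pics/r2.png",190,110,200,150,4)
t=snap("top"); cv2.imwrite("pics/r3.png",t["frame"])
for n,p,z in [("cap",(403,355),128),("collar",(403,271),66)]:
    pass
E
```

```text
time: 24.17
tool_pos: [516.8, 351.2, 221.5]
tcp_rot: [1.813, 1.567, 0.444]
contact_force: [0.3, -0.2, -0.4]
grip_width: 73.3
[516.79303209 351.19911555 221.48907631] [ 0.33 -0.16 -0.41] 73.3217390088287
```

View pics/r1.png

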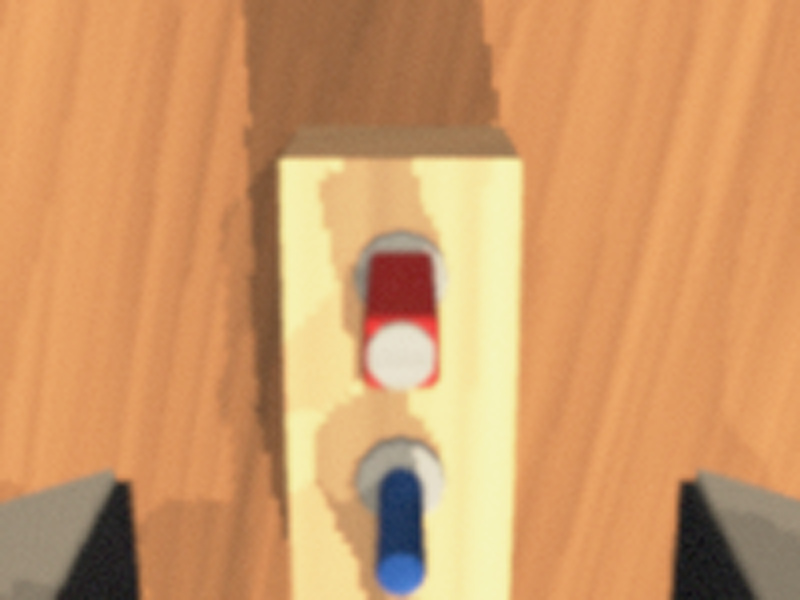

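View pics/r2.png

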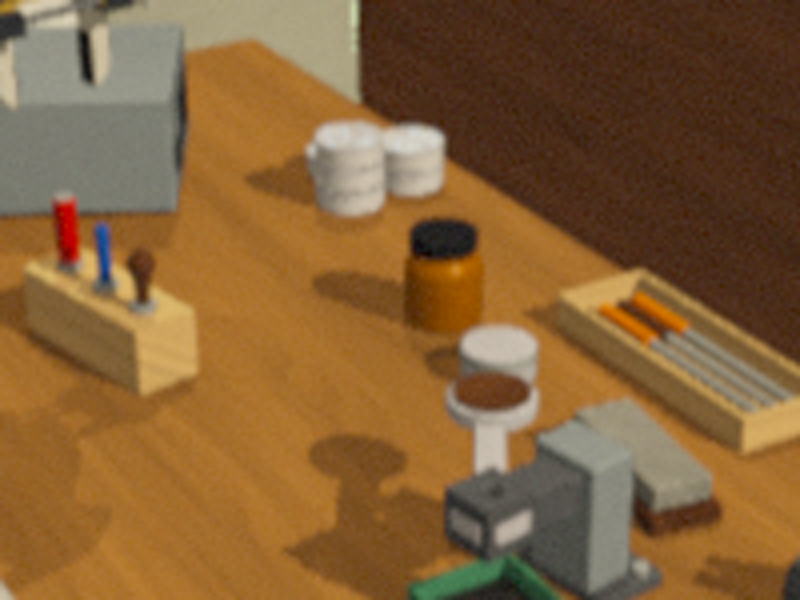

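View pics/r3.png

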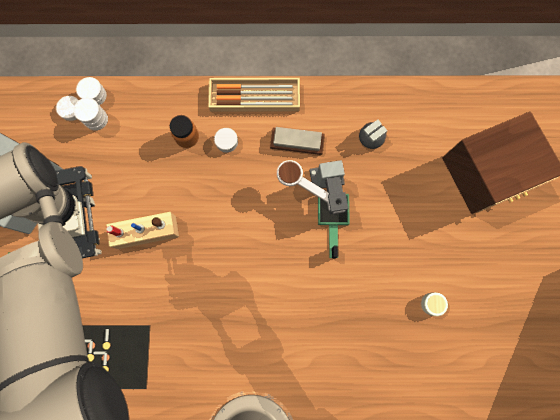

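Run:
```python
from h import *
s=snap("side"); crop(s,"pics/s1.png",250,190,110,90,7); c=snap("wrist")
for n,p,z in [("cap",(400,355),128),("collar",(400,274),66)]: print(n,plane(c,180+p[0]/4-.4,130+p[1]/4-.4,z).round(1))
```

```text
cap [514.8 349.2 128. ]
collar [514.2 349.8  66. ]
```

View pics/s1.png

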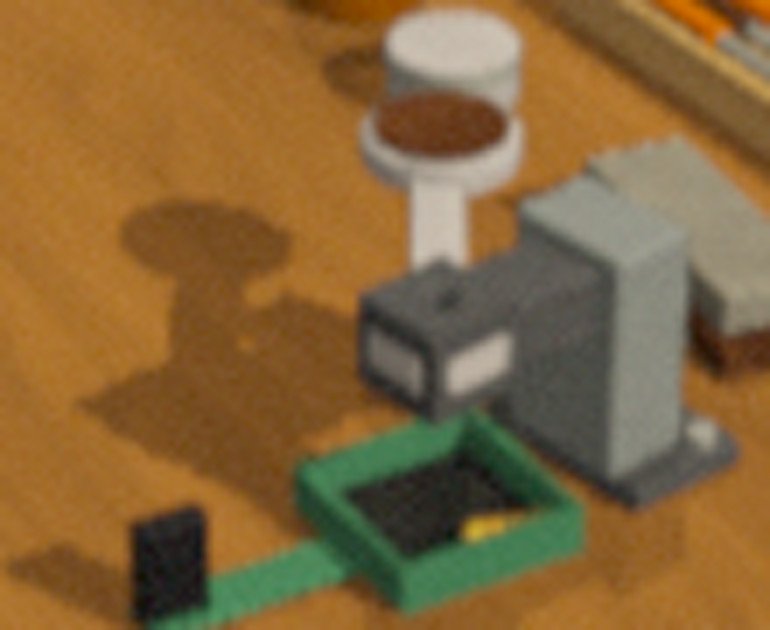

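The pin has rolled against the near wall and is lying inside the tray at crop (490,525). The punch is upright and seated, so I'll hand in.

```bash
python3 -c "
from plant import bot
print(bot.close_job())"
```

```text
the job is handed in; nothing more can be done
None
```

I handed the job in at about 24 s of the 69 s allowed. The hand-in gives no verdict, so what follows rests on my own measurements and pictures.

- **Tray:** I pinched it by the tab and slid it flat on the bench under the bracket. By the top view, its centre was within about 2 mm of the hole axis.
- **Pin:** The punch drove it down and out with about 11 N at the most I read. The last side picture shows it lying in the tray against the near wall, and the hole is empty. The gripper never touched it.
- **Punch:** It is back in its own hole, released at the same height as at pick-up, with almost no force at release. Cap and collar line up within 1 mm, so it is upright and down to its collar.
- **Other things:** The last pictures show the tin, oilstone, pot, graver and scriber where they were. The gripper was open and well clear of everything.

No check failed. The only disagreements were 1 to 3 mm between views of the hole position. I settled those by lining the punch tip up with the hole in the wrist camera before going down.

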